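Crack the bun steamer's sprung lid to its set mark

TASK

Somebody left a condiment jar standing on the lid of the bun steamer: set it back upright, without dropping it, in the empty middle seat of the condiment caddy. Then raise the steamer's spring-loaded lid by its handle until the lid's pointer is level with the brass marker on the quadrant plate at its side, without letting it go well past the marker, and finish while still holding it there, steady, so that the steam can blow off. Do not shift the marker, and leave everything else on the counter where it is.

Things in the scene. Friction and masses are not known exactly. Their poses are not given: they have to be found in the camera images.
- steamer: Fixed stainless bun steamer, casing 250 mm deep (x), 310 mm wide (y). Origin: on the counter under its centre; x points from the control-panel front (handle side) to the hinge at the back, y along the hinge, z up. Top of the shut lid: flat, 146 mm above the counter. At its -y side, 170 mm from the middle, an upright quadrant plate with ticks every 5 degrees, 255 mm high, 135 mm radius about the hinge
- lid (a joint): Lid angle in rad: 0 shut, grows as the front edge rises about the hinge axis (through lid_hinge, along the steamer's y). Lid and handle weigh about 0.64 kg and a torsion spring pulls it shut, so it drops shut when let go: at the handle it takes about 7 N to start, and at 0.6 rad about 11 N square to the lid or 16 N straight up
- lid_hinge (a point): Middle of the lid's hinge axis, 132 mm above the counter, 118 mm behind the steamer's origin; it does not move
- handle: Handle along the lid's front edge: a round wooden sleeve, 16 mm thick, 108 mm long, between two 9 mm steel posts; parallel to the hinge and free to roll about its own length. Origin: the bar's middle; lid shut: 186 mm above the counter, 40 mm above the lid's top face, 228 mm in front of the hinge axis, 54 mm above it.
- lid_pointer (a point): Tip of the lid's pointer, a thin dark blade on the lid's -y side which sweeps along the inside of the quadrant plate; 155 mm from the hinge axis and, with the lid shut, straight in front of it. Turns with the lid; its x axis runs from the tip to the hinge axis
- marker (a joint): Setting of the brass marker that is clamped tight on the quadrant, in rad about the same hinge axis: the lid's pointer is level with the marker when lid has this same value
- marker_tip (a point): Tip of the brass marker (a 10 mm wide block with a wing screw and a 4 mm wide tip), on the outside of the quadrant, 155 mm from the hinge axis and about 10 mm to the side of the pointer's path; its x axis runs from the tip to the hinge axis
- jar: The jar to move: white round condiment jar, 56 mm across, body 72 mm high, above it a steel lid to 83 mm and a small wooden knob to 96 mm (all one piece), about 0.26 kg, standing on the steamer's lid. Origin: centre of its underside, z up
- caddy: Steel condiment caddy, fixed: 226 mm long (its x), 78 mm wide (its y), walls 28 mm high, 4 mm thick; three seats in a row along x, each about 70 mm square; jars stand in both end seats, the middle one is empty. Origin: on the counter under its centre
- seat (a point): Centre of the floor of the caddy's empty middle seat, 4 mm above the counter; axes as the caddy's
- jar_b: Bystander, to be left alone: the condiment jar in one end seat of the caddy, same as the moved jar. Origin: centre of its underside
- jar_c: Bystander, to be left alone: the condiment jar in the other end seat of the caddy, same as the moved jar. Origin: centre of its underside
- bowls: Bystander, to be left alone: stack of five steel soup bowls, 128 mm across, 98 mm high. Origin: centre of its underside
- chopsticks: Bystander, to be left alone: aluminium beaker with chopsticks, 80 mm across, 200 mm high with the sticks. Origin: centre of its underside
- sauce: Bystander, to be left alone: clear squeeze bottle, 56 mm across, 165 mm high. Origin: centre of its underside
- mug: Bystander, to be left alone: steel mug with a handle, 86 mm across, 90 mm high. Origin: centre of its underside

How it is judged:
By the outcome, as a careful person would: the job done as asked, in the order asked, and still so for the second after the job is handed in, while the arm keeps its last pose, push and grip.
It also fails if it takes over 53 s, if anything falls off the work surface, if the arm or the gripper's body presses on something with over 40 N, if the wrist force passes 120 N, or if a joint passes its speed limit or range.

ROBOT

A 6-joint arm with a two-finger parallel gripper is mounted at the origin on the work surface. World frame = base frame: x ahead of the robot, y to its left, z up, the work surface at z = 0. Lengths are in m, angles in rad, forces in N, time in s.
With the tool pointing down it reaches from about 0.325 to 0.75 m from the base axis. Payload 7.6 kg.
Tool frame: the origin (TCP) lies at the very end of the fingers, on their centre line; the grasp point (between the pads) lies 19 mm behind it; z points along the fingers, y is the direction in which the jaws open and shut (so a half turn about z gives the same grasp; the last joint's range is limited). The gripper opens to 85 mm and grips with 20 to 120 N. Pads are 22 mm wide; open, the fingers measure 114 mm over their backs; the gripper's body (76 mm by 85 mm) begins 54 mm behind the grasp point. The pads swing forward as they close: fully open they stand 13 mm farther back than shut.
Start: joints at [1.139, 0.052, 1.401, -0, 1.689, -0.07], TCP at [0.186, 0.491, 0.2] pointing down, gripper open.
Joint ranges: [-2.9, 2.9], [-0.91, 2.17], [0.12, 2.37], [-1.06, 4.2], [0.26, 2.73], [-2.93, 2.93]. Speed limits (rad/s): [2.57, 2.57, 3.01, 3.14, 3.14, 3.14].

INTERFACE

Orientations are given as a rotation vector (axis times angle).
In Python, from station import monitor, imaging, job gives the robot as it stands.
- The arm moves only by the tool apply_moves, never from a script. Its argument "moves" is a list that holds one entry, the list of rows, each a list of 7 numbers: the shift along the world's x, y, z in m, then the turn, a rotation vector about the world's x, y, z in degrees, then the finger opening in m, from 0 to 0.0854. In form: [[[x, y, z, wx, wy, wz, hand], ...]]. A call has 1 to 12 rows; each row is the pose to reach, as a shift and turn from the pose commanded when the call began; what a row does not reach only later rows make up. A row lasts 1/8 s, in which the tool goes at most 62.5 mm and 10.7 degrees, less where a joint would pass 70% of its speed; a pose out of reach is approached as far as the arm can. A call with a gripper value outside its range is refused whole. The fingers move at their own pace and stop on an object; the grip force is fixed at half the most. Time passes only in rows, so rows that repeat a pose let the fingers close. It gives the time, the measured TCP pose, the force and the opening at its end, in the units of the state.
- monitor.state(): the state, without advancing time (a new reading comes with each control period).
- imaging.read_camera(name): name is "side" or "top" or "wrist"; returns a dict with "image" (480x640x3 uint8, red, green, blue), "camera_matrix" (3x3 intrinsics, pixels), "dist" ([k1, k2, p1, p2, k3] as OpenCV has them; the pictures are not rectified), "camera_from_world" (4x4, takes a point from world to camera coordinates). Camera axes: x right, y down, z forward; pixel columns grow to the right and rows downward; lengths in m; the calibration is good to about 2 mm. A picture is of the moment at which its call begins. There is no depth.
- job.close_job(): hands the job in, once; it reports no verdict.
The state is a dict: "clock": time; "joint_positions": joint angles; "qd": joint speeds; "effort": joint torques, N m; "eef_pos": TCP position; "orientation": TCP orientation; "ft_force": force on the tool from outside, world axes, zero at the start; "ft_torque": the same for the moment, N m; "width": opening from 0.0 (shut) to 1.0 (fully open).
Only numpy, scipy, OpenCV 4.12 (cv2) and the standard library are available. Lean on these libraries where they do the work, as an engineer would, in place of code of your own. Each camera call takes 0.05 s, during which the arm holds its last target.

## Working session

There is one attempt and no reset: what is moved stays moved. The work goes in short steps, Python scripts to look and compute and a tool call to move; the robot and the scene stay as the last step left them, time stands still between calls to the robot, and variables do not carry over. Pictures are saved under pics/ and viewed, and the job is handed in when it is done.

Besides the shell and the picture viewer there is one more tool, called after "Call:" as a command line: name --argument value ..., lists and objects as JSON in quotes. apply_moves: Moves the arm, as the interface text tells. Its arguments: {"type":"object","properties":{"moves":{"type":"array","items":{"type":"array","items":{"type":"array","items":{"type":"number"}}}}},"required":["moves"]}

```bash
mkdir -p pics
cat > h.py <<'E'
import numpy as np,cv2
from station import monitor,imaging,job
def shot(n,f):
    d=imaging.read_camera(n); cv2.imwrite('pics/'+f+'.png',d['image'][:,:,::-1]); np.savez('pics/'+f+'.npz',**{k:np.array(v) for k,v in d.items()}); return d
def load(f): return dict(np.load('pics/'+f+'.npz'))
def ray(d,uv):
    p=cv2.undistortPoints(np.array([[uv]],float),d['camera_matrix'],np.array(d['dist']))[0,0]
    T=d['camera_from_world'];R=T[:3,:3];c=-R.T@T[:3,3];v=R.T@np.array([p[0],p[1],1]);return c,v/np.linalg.norm(v)
def onz(d,uv,z):
    c,v=ray(d,uv);return c+v*(z-c[2])/v[2]
def proj(d,P):
    T=d['camera_from_world'];return cv2.projectPoints(np.array(P,float).reshape(-1,3),cv2.Rodrigues(T[:3,:3])[0],T[:3,3],d['camera_matrix'],np.array(d['dist']))[0][:,0]
def tri(obs):
    A=np.zeros((3,3));b=np.zeros(3)
    for d,uv in obs:
        c,v=ray(d,uv);M=np.eye(3)-np.outer(v,v);A+=M;b+=M@c
    return np.linalg.solve(A,b)
E
python3 - <<'E'
from h import *
for n in ['side','top','wrist']:
    d=shot(n,n+'0');T=d['camera_from_world'];print(n,-T[:3,:3].T@T[:3,3],T[2,:3])
print(monitor.state())
E
```

```text
side [ 0.39222728 -0.98044358  1.05502602] [ 0.12032603  0.72951749 -0.67329479]
top [0.39951093 0.04658544 1.43197836] [ 0.14683195  0.00209865 -0.98915923]
wrist [0.11924392 0.51547439 0.37308761] [ 0.26093931 -0.09970642 -0.96019233]
{'clock': 0.15, 'joint_positions': array([ 1.13871557e+00,  5.27103979e-02,  1.40151348e+00, -1.88135868e-06,
        1.68859377e+00, -7.02964581e-02]), 'qd': array([-0.00017301, -0.00224414, -0.00363867, -0.00109522,  0.00124313,
        0.00136023]), 'effort': array([ 4.71128169e-04, -3.81951535e+01, -3.60423875e+01, -6.59778016e-05,
        4.65327117e-03,  6.74516332e-05]), 'eef_pos': array([0.18568418, 0.4907774 , 0.19944524]), 'orientation': array([-5.65141048e-01, -3.09003477e+00,  1.86438513e-03]), 'ft_force': array([-0.12915032,  0.01304281, -0.01557655]), 'ft_torque': array([-0.02618677,  0.00743144,  0.03728791]), 'width': 1.0016771088263816}
```

View pics/side0.png

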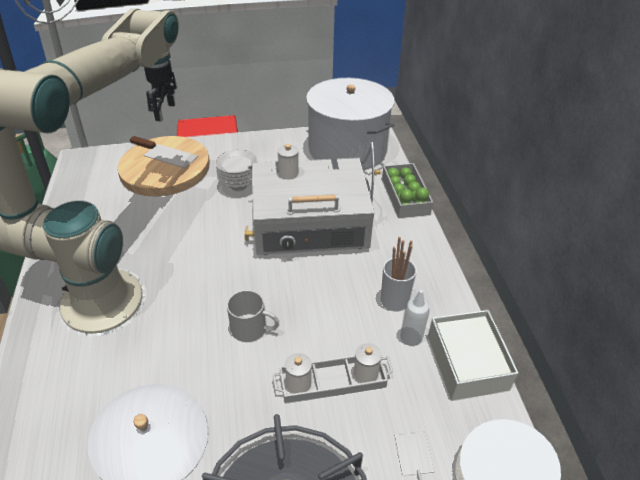

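View pics/top0.png

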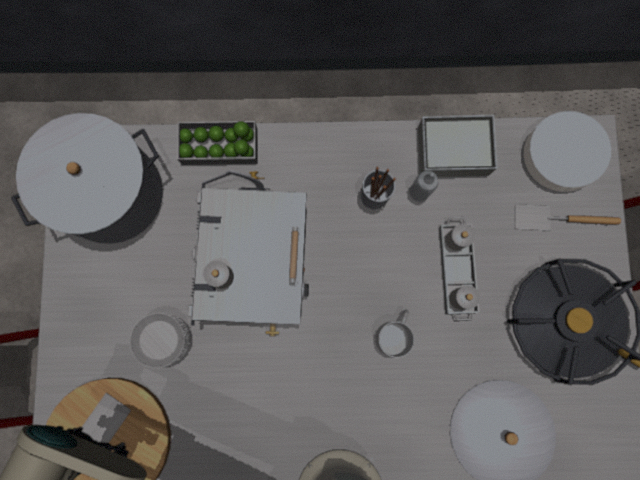

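View pics/wrist0.png

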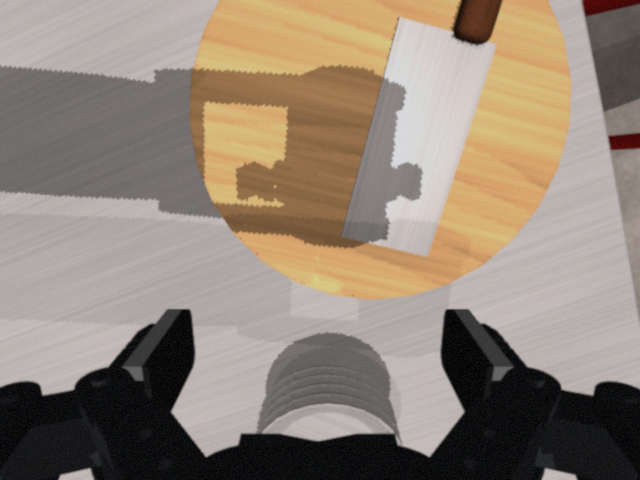

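Run:
```python
from h import *
t=cv2.imread('pics/top0.png');s=cv2.imread('pics/side0.png')
cv2.imwrite('pics/ta.png',cv2.resize(t[160:350,120:330],None,fx=3.7,fy=3.1,interpolation=2)) if 0 else None
cv2.imwrite('pics/ta.png',cv2.resize(t[160:350,130:320],None,fx=3.1,fy=3.1,interpolation=2))
cv2.imwrite('pics/tb.png',cv2.resize(t[205:335,410:510],None,fx=4.5,fy=4.5,interpolation=2))
cv2.imwrite('pics/sa.png',cv2.resize(s[130:270,230:400],None,fx=4.2,fy=4.2,interpolation=2))
cv2.imwrite('pics/sb.png',cv2.resize(s[330:410,260:410],None,fx=5,fy=5,interpolation=2))
```

```text
(no output)
```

View pics/ta.png

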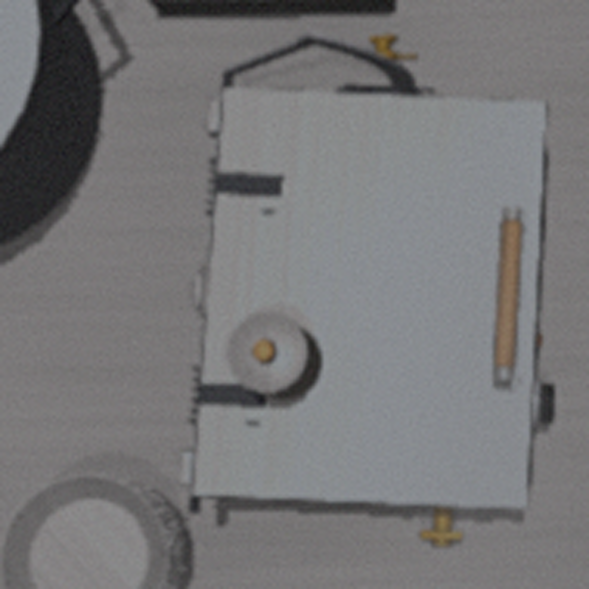

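View pics/tb.png

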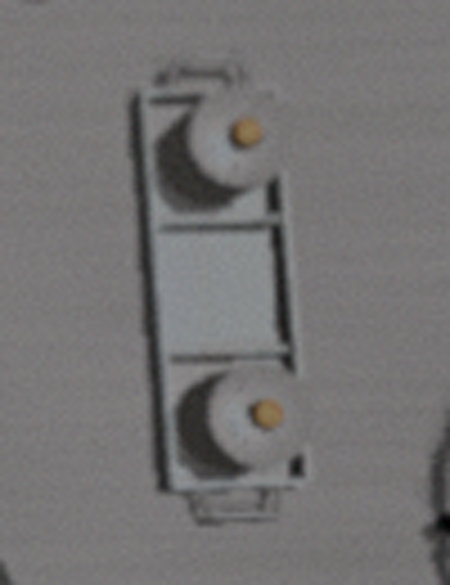

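View pics/sa.png

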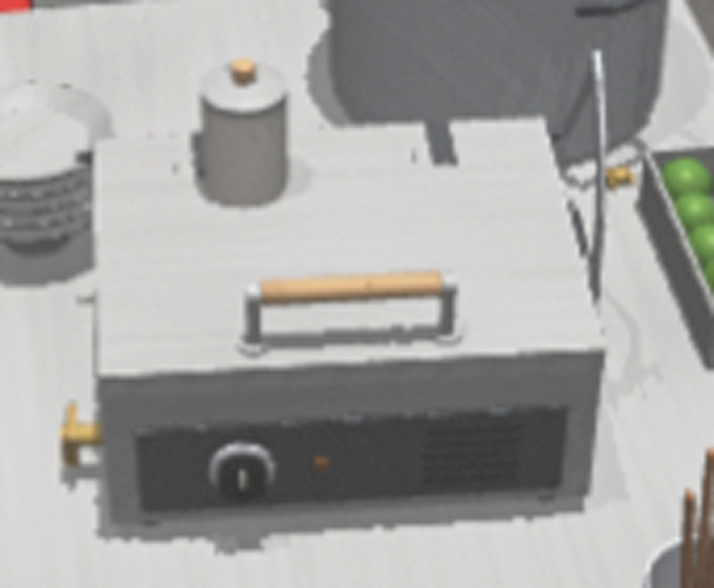

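View pics/sb.png

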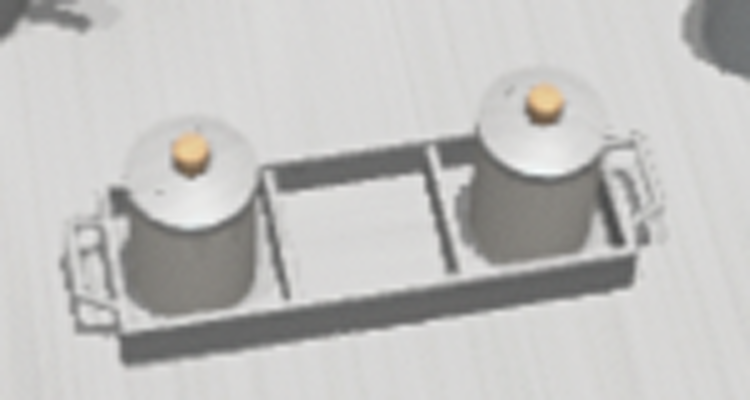

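Run:
```python
from h import *
for f in ['top0','side0']:
    d=load(f);im=d['image'].astype(int);m=((im[:,:,0]-im[:,:,2])>45).astype(np.uint8)
    n,l,st,c=cv2.connectedComponentsWithStats(m)
    print(f)
    for i in range(1,n):
        if 5<st[i,4]<600: print(st[i],c[i].round(1),onz(d,c[i],.09).round(3))
print(cv2.Rodrigues(monitor.state()['orientation'])[0].round(3))
```

```text
top0
[ 67 163  10  10  77] [ 71.5 167.1] [0.806 0.648 0.09 ]
[250 172   7   6  25] [253.3 174. ] [0.782 0.201 0.09 ]
[569 216  52   8 274] [594.9 219.3] [ 0.653 -0.626  0.09 ]
[294 232   3  14  30] [295.  237.4] [0.621 0.1   0.09 ]
[462 232   6   5  20] [464.5 233.8] [ 0.623 -0.313  0.09 ]
[293 247   3   3   6] [294.2 247.7] [0.596 0.102 0.09 ]
[212 270   6   6  28] [214.6 272.6] [0.538 0.295 0.09 ]
[467 294   5   6  23] [469.2 296.4] [ 0.471 -0.316  0.09 ]
[567 308  26  25 511] [579.4 320.1] [ 0.412 -0.569  0.09 ]
[266 327  12   8  32] [271.8 331. ] [0.396 0.157 0.09 ]
[622 350   6   7  19] [625.  352.8] [ 0.336 -0.665  0.09 ]
[632 360   8   7  34] [636.2 362.2] [ 0.315 -0.688  0.09 ]
[507 433  11  11  92] [511.7 438.3] [ 0.147 -0.392  0.09 ]
[ 74 474  22   6  74] [ 83.4 477.4] [0.079 0.583 0.09 ]
[146 478   4   2   6] [147.2 478.7] [0.072 0.44  0.09 ]
side0
[348  85   7   4  25] [350.9  86.4] [0.831 0.858 0.09 ]
[285 144   6   4  16] [287.5 145.2] [0.549 0.493 0.09 ]
[374 170   7   5  22] [376.8 171.3] [0.794 0.315 0.09 ]
[292 195  43   6 189] [313.4 197.6] [0.588 0.218 0.09 ]
[244 226  10   9  47] [248.2 231.6] [0.398 0.103 0.09 ]
[  0 314   5   9  25] [  1.3 317. ] [-0.204 -0.109  0.09 ]
[  0 316   6  22  34] [  2.  327.5] [-0.195 -0.141  0.09 ]
[366 347   7   6  33] [368.6 349.5] [ 0.623 -0.31   0.09 ]
[295 357   7   6  35] [297.8 359.6] [ 0.471 -0.312  0.09 ]
[134 414  13  13 135] [139.8 420. ] [ 0.147 -0.412  0.09 ]
[[-0.935  0.354 -0.001]
 [ 0.354  0.935 -0.001]
 [ 0.    -0.001 -1.   ]]
```

Run:
```python
from h import *
t=load('top0');s=load('side0')
print('jar',tri([(t,(214.6,272.6)),(s,(287.5,145.2))]), onz(t,(214.6,272.6),.237),onz(s,(287.5,145.2),.235))
for a,b in [((464.5,233.8),(368.6,349.5)),((469.2,296.4),(297.8,359.6))]: print('cad',tri([(t,a),(s,b)]),onz(t,a,.095),onz(s,b,.095))
# handle sleeve
for d in (t,s):
    im=d['image'].astype(int);m=((im[:,:,0]-im[:,:,2])>25)
    x0,y0,x1,y1=(285,220,302,290) if d is t else (285,188,340,206)
    ys,xs=np.nonzero(m[y0:y1,x0:x1]);xs=xs+x0;ys=ys+y0
    P=np.c_[xs,ys].astype(np.float32);c=P.mean(0);vx=cv2.fitLine(P,2,0,.01,.01)[:2,0]
    q=(P-c)@vx;print('h',c,vx,q.min(),q.max(),onz(d,c,.186),[onz(d,c+vx*k,.186).round(4) for k in(q.min(),q.max())])
# lid corners top, from ta.png (scale 3.1, offset 130,160)
for n,(u,v) in dict(FL=(547,100),FR=(527,508),BL=(222,90),BR=(194,496)).items():
    print(n,onz(t,(130+u/3.1,160+v/3.1),.146).round(4))
mk=[(t,(253.3,174.)),(s,(376.8,171.3))];print('marker',tri(mk))
# caddy rim corners top
for n,(u,v) in dict(a=(140,95),b=(275,95),c=(308,482),d=(163,488)).items():
    print(n,onz(t,(410+u/4.5,205+v/4.5),.028).round(4))
for n,(u,v) in dict(f1=(160,228),f2=(272,228),f3=(285,352),f4=(170,357)).items():
    print(n,onz(t,(410+u/4.5,205+v/4.5),.028).round(4))
```

```text
jar [0.52366165 0.26750731 0.23776102] [0.52273601 0.2676743  0.237     ] [0.52511877 0.27182427 0.235     ]
cad [ 0.62228896 -0.31240383  0.09415091] [ 0.62198113 -0.31215563  0.095     ] [ 0.62225428 -0.31298546  0.095     ]
cad [ 0.47077623 -0.31493734  0.09433493] [ 0.47052142 -0.31474742  0.095     ] [ 0.47094158 -0.31539534  0.095     ]
h [293.51575 253.77559] [ 0.06055471 -0.9981649 ] -23.394686 22.884226 [0.56766875 0.09946546 0.186     ] [array([0.5148, 0.1032, 0.186 ]), array([0.62  , 0.0958, 0.186 ])]
h [312.95142 197.81781] [ 0.9988095  -0.04878075] -21.032923 21.16098 [0.56730515 0.09809013 0.186     ] [array([0.5145, 0.1018, 0.186 ]), array([0.6207, 0.0944, 0.186 ])]
FL [0.7197 0.069  0.146 ]
FR [0.411  0.0879 0.146 ]
BL [0.7315 0.3172 0.146 ]
BR [0.4242 0.3333 0.146 ]
marker [0.75589589 0.19066066 0.18251273]
a [ 0.6541 -0.272   0.028 ]
b [ 0.6527 -0.3479  0.028 ]
c [ 0.4348 -0.3533  0.028 ]
d [ 0.4325 -0.2735  0.028 ]
f1 [ 0.5778 -0.2794  0.028 ]
f2 [ 0.5768 -0.3419  0.028 ]
f3 [ 0.5069 -0.3451  0.028 ]
f4 [ 0.505  -0.2813  0.028 ]
```

Call:
apply_moves --moves '[[[0.03, -0.02, 0.02, 0, 0, 2, 0.0854], [0.075, -0.05, 0.05, 0, 0, 5, 0.0854], [0.12, -0.08, 0.08, 0, 0, 8, 0.0854], [0.165, -0.11, 0.11, 0, 0, 11, 0.0854], [0.21, -0.14, 0.13, 0, 0, 14, 0.0854], [0.255, -0.17, 0.13, 0, 0, 17, 0.0854], [0.3, -0.2, 0.13, 0, 0, 20, 0.0854], [0.338, -0.223, 0.13, 0, 0, 21.7, 0.0854], [0.338, -0.223, 0.13, 0, 0, 21.7, 0.0854], [0.338, -0.223, 0.13, 0, 0, 21.7, 0.0854]]]'

```text
clock: 1.4
eef_pos: [0.5235, 0.2683, 0.3298]
orientation: [0.026, -3.141, -0.0]
ft_force: [-0.1, 0.0, -0.4]
width: 1.0
```

Run:
```python
from h import *
d=shot('wrist','w1');print(proj(d,[[.5235,.268,.242],[.756,.19,.1825],[.5235,.268,.229]]))
s=load('side0')
for u,v in [(265,165),(430,148)]: print(onz(s,(260+u/5,330+v/5),.028))
for u,v in [(285,300),(455,270)]: print(onz(s,(260+u/5,330+v/5),.004))
```

```text
[[317.69941157 232.2380346 ]
 [230.95280878 453.0087742 ]
 [317.67049302 227.17837118]]
[ 0.50841143 -0.28304262  0.028     ]
[ 0.58235407 -0.28537612  0.028     ]
[ 0.50869342 -0.33816775  0.004     ]
[ 0.58497389 -0.33469585  0.004     ]
```

View pics/w1.png

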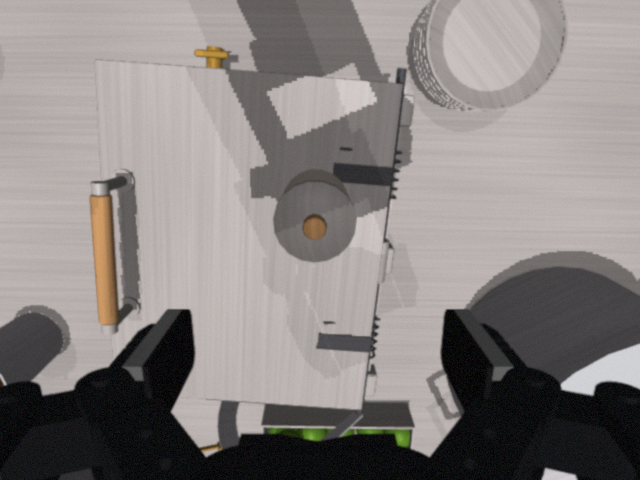

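Call:
apply_moves --moves '[[[-0.001, -0.001, -0.03, 0, 0, 0, 0.0854], [-0.001, -0.001, -0.08, 0, 0, 0, 0.0854], [-0.001, -0.001, -0.12, 0, 0, 0, 0.0854], [-0.001, -0.001, -0.146, 0, 0, 0, 0.0854], [-0.001, -0.001, -0.146, 0, 0, 0, 0.0854], [-0.001, -0.001, -0.146, 0, 0, 0, 0.04], [-0.001, -0.001, -0.146, 0, 0, 0, 0.04], [-0.001, -0.001, -0.146, 0, 0, 0, 0.04], [-0.001, -0.001, -0.146, 0, 0, 0, 0.04], [-0.001, -0.001, -0.146, 0, 0, 0, 0.04]]]'

```text
clock: 2.7
eef_pos: [0.5238, 0.2675, 0.1873]
orientation: [-0.027, 3.137, 0.003]
ft_force: [-0.9, 0.2, 6.8]
width: 0.619
```

Run:
```python
from h import *
d=shot('wrist','w2');print(monitor.state())
```

```text
{'clock': 2.75, 'joint_positions': array([ 4.09330394e-01,  2.30053590e-01,  1.23071606e+00,  1.61763393e-04,
        1.67575435e+00, -1.17839336e+00]), 'qd': array([-0.00024537, -0.00137859,  0.00054992, -0.00088827, -0.00018113,
       -0.00039014]), 'effort': array([ 1.89739703e-01, -4.16643047e+01, -3.32767582e+01, -2.15611258e-02,
       -2.87740929e-01,  1.54580019e-02]), 'eef_pos': array([0.52374945, 0.26749856, 0.1873357 ]), 'orientation': array([-0.02657746,  3.13687423,  0.00333455]), 'ft_force': array([-1.24123727,  0.10395883,  6.05484146]), 'ft_torque': array([ 0.00111382,  0.13716536, -0.00672715]), 'width': 0.61964804341332}
```

View pics/w2.png

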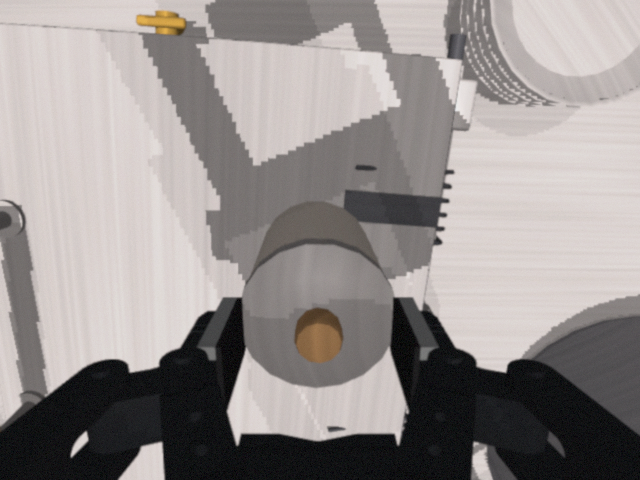

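Run:
```python
from h import *
d=load('w2');print(proj(d,[[.5237,.2675,.242],[.5237,.2675,.235],[.5187,.2675,.242],[.5237,.2725,.242]]))
```

```text
[[319.62588603 349.92211051]
 [319.4624141  338.78642958]
 [319.89169574 335.97752264]
 [335.27868489 350.10208856]]
```

Call:
apply_moves --moves '[[[0, 0, 0.015, 0, 0, 0, 0.04], [0, 0, 0.04, 0, 0, 0, 0.04], [0, 0, 0.075, 0, 0, 0, 0.04], [0, 0, 0.11, 0, 0, 0, 0.04], [0, 0, 0.12, 0, 0, 0, 0.04], [0, 0, 0.12, 0, 0, 0, 0.04]]]'

```text
clock: 3.5
eef_pos: [0.5229, 0.2671, 0.3041]
orientation: [-0.027, 3.141, 0.0]
ft_force: [-0.1, -0.2, -3.9]
width: 0.62
```

Run:
```python
from h import *
for n in ['wrist','side','top']: d=shot(n,n+'3')
t=load('top3');s=load('side3')
for d,b in((t,(180,240,260,310)),(s,(270,90,310,140))):
    x0,y0,x1,y1=b;im=d['image'].astype(int)[y0:y1,x0:x1];ys,xs=np.nonzero(im[:,:,0]-im[:,:,2]>35);print(len(xs),xs.mean()+x0,ys.mean()+y0)
a=cv2.resize(s['image'][60:220,220:400],None,fx=3.3,fy=3.3,interpolation=2)
cv2.imwrite('pics/s3z.png',a[:,:,::-1]);print(monitor.state()['eef_pos'],monitor.state()['ft_force'])
```

```text
0 nan nan
0 nan nan
[0.5224344  0.26688159 0.30202313] [ 0.29090904  0.3879098  -3.51649306]<stdin>:5: RuntimeWarning: Mean of empty slice.
  ret = ret.dtype.type(ret / rcount)
```

View pics/wrist3.png

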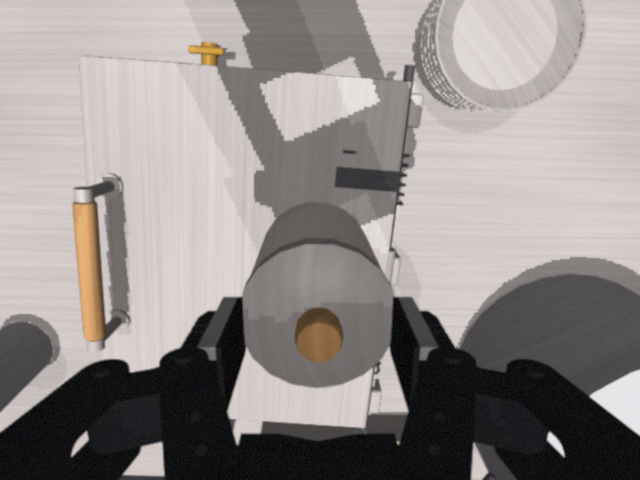

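View pics/s3z.png

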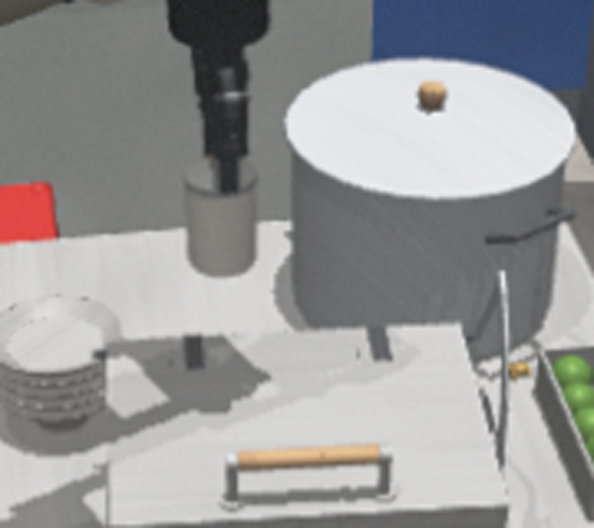

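Run:
```python
from h import *
s=load('side3')
for u,v in [(221.5,220),(221.5,240),(228,190)]:
    c,r=ray(s,(220+u/3.3,60+v/3.3));k=(.267-c[1])/r[1];print(c+r*k)
# jar bottom front lowest point y=.267-.028
c,r=ray(s,(220+221/3.3,60+273/3.3));print(c+r*(.239-c[1])/r[1])
```

```text
[0.52491297 0.267      0.2957209 ]
[0.52448967 0.267      0.2772229 ]
[0.53064308 0.267      0.32250827]
[0.52042084 0.239      0.26427816]
```

Call:
apply_moves --moves '[[[0, -0.02, 0, 0, 0, 0, 0.04], [0.002, -0.06, 0, 0, 0, 0, 0.04], [0.004, -0.115, 0, 0, 0, 0, 0.04], [0.007, -0.17, 0, 0, 0, 0, 0.04], [0.01, -0.225, 0, 0, 0, 0, 0.04], [0.012, -0.28, 0, 0, 0, 0, 0.04], [0.014, -0.335, 0, 0, 0, 0, 0.04], [0.017, -0.39, 0, 0, 0, 0, 0.04], [0.02, -0.445, 0, 0, 0, 0, 0.04], [0.022, -0.5, 0, 0, 0, 0, 0.04], [0.024, -0.55, 0, 0, 0, 0, 0.04], [0.0243, -0.579, 0, 0, 0, 0, 0.04]]]'

```text
clock: 5.15
eef_pos: [0.5456, -0.3151, 0.3027]
orientation: [0.022, -3.139, -0.001]
ft_force: [-0.2, -0.3, -2.7]
width: 0.618
```

Call:
apply_moves --moves '[[[0, 0, -0.03, 0, 0, 0, 0.04], [0, 0, -0.08, 0, 0, 0, 0.04], [0, 0, -0.13, 0, 0, 0, 0.04], [0, 0, -0.165, 0, 0, 0, 0.04], [0, 0, -0.17, 0, 0, 0, 0.04], [0, 0, -0.17, 0, 0, 0, 0.04]]]'

```text
clock: 5.9
eef_pos: [0.5471, -0.3125, 0.1353]
orientation: [-0.026, 3.141, -0.001]
ft_force: [0.8, 0.0, -2.5]
width: 0.614
```

Run:
```python
from h import *
for n in ['wrist','side','top']: d=shot(n,n+'4')
s=load('side4');cv2.imwrite('pics/s4z.png',cv2.resize(s['image'][270:410,250:410],None,fx=4.2,fy=4.2,interpolation=2)[:,:,::-1])
t=load('top4');cv2.imwrite('pics/t4z.png',cv2.resize(t['image'][200:340,400:520],None,fx=4.2,fy=4.2,interpolation=2)[:,:,::-1])
print(monitor.state()['eef_pos'],monitor.state()['ft_force'])
```

```text
[ 0.54789785 -0.31265707  0.13664143] [-0.06040295 -0.10300511 -3.51885597]
```

View pics/wrist4.png

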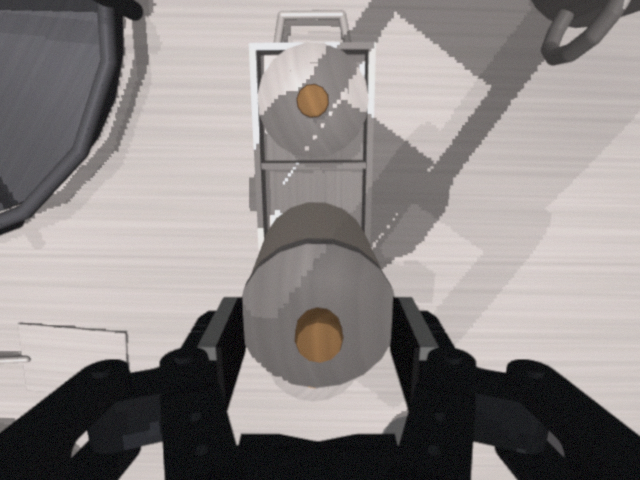

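View pics/s4z.png

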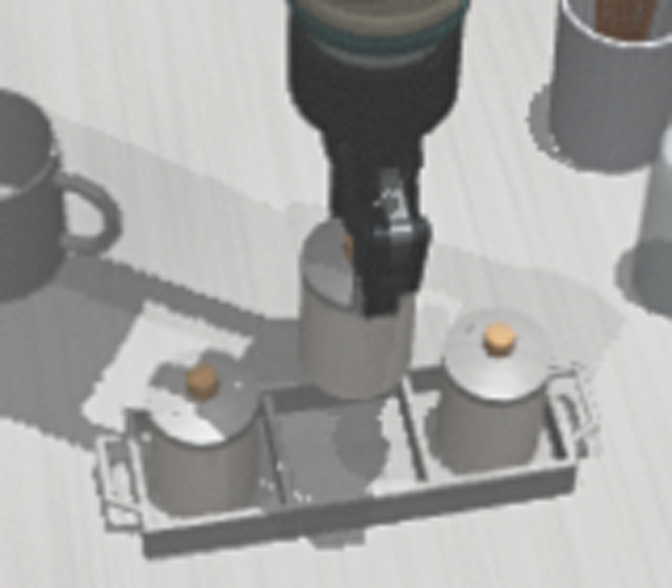

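View pics/t4z.png

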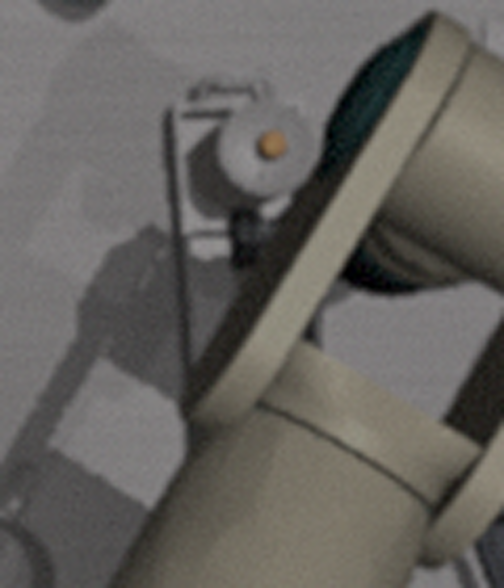

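Run:
```python
from h import *
d=load('wrist4');s=load('side4')
for uv in [(252,100),(374,100),(250,46),(374,44),(314,164),(264,240),(312,100)]: print(uv,onz(d,uv,.095 if uv==(312,100) else .028).round(4))
# jar body axis at side
for u,v in [(357,330),(357,360)]:
    c,r=ray(s,(250+u/4.2,270+v/4.2));k=(-.3125-c[1])/r[1];print(c+r*k)
c,r=ray(s,(250+352/4.2,270+396/4.2));print('bot',c+r*(-.3405-c[1])/r[1])
for u,v in [(262,393),(404,380)]: print(onz(s,(250+u/4.2,270+v/4.2),.028))
for u,v in [(280,503),(424,480)]: print(onz(s,(250+u/4.2,270+v/4.2),.028))
```

```text
(252, 100) [ 0.466  -0.3559  0.028 ]
(374, 100) [ 0.4649 -0.2783  0.028 ]
(250, 46) [ 0.4341 -0.3563  0.028 ]
(374, 44) [ 0.4318 -0.2799  0.028 ]
(314, 164) [ 0.5058 -0.3159  0.028 ]
(264, 240) [ 0.5587 -0.35    0.028 ]
(312, 100) [ 0.4679 -0.3169  0.095 ]
[ 0.54940215 -0.3125      0.11342737]
[ 0.55030926 -0.3125      0.08778862]
bot [ 0.54225696 -0.3405      0.09831588]
[ 0.50682299 -0.28433782  0.028     ]
[ 0.58231184 -0.28775503  0.028     ]
[ 0.50542745 -0.35214323  0.028     ]
[ 0.58032701 -0.35013077  0.028     ]
```

Run:
```python
from h import *
s=load('side4');th=np.linspace(0,6.283,400)
for x in(.5435,.5475):
  for z in (.0953+.01,.0953+.05):
    p=proj(s,np.c_[x+.028*np.cos(th),-.3125+.028*np.sin(th),z+0*th]);q=(p-[250,270])*4.2;print(x,z,q[:,0].min(),q[:,0].max(),q[:,1].max(),q[q[:,1].argmax(),0])
g=cv2.cvtColor(s['image'],cv2.COLOR_RGB2GRAY)
for v in(345,352,358): print(v,g[v,316:354])
w=load('wrist4')
for y in(-.3125,):
  for x in (.5439,.5479):
    for z in (.0953+.072,.0953+.083,.0953+.096):
      r=.028 if z<.17 else (.026 if z<.18 else .008)
      q=proj(w,np.c_[x+r*np.cos(th),y+r*np.sin(th),z+0*th]);print(x,z,q.min(0),q.max(0))
```

```text
0.5435 0.10529999999999999 288.24373831081454 401.18958321640486 388.08532777308244 345.7668381810557
0.5435 0.14529999999999998 289.3552567836421 405.1899485232064 339.85399046977267 348.40673205462366
0.5475 0.10529999999999999 296.2039382225643 409.0968079062457 387.0309079878694 353.8337689449389
0.5475 0.14529999999999998 297.51846384879514 413.2973397908934 338.79118577878904 356.683172290995
345 [178 177 174 176 174 132 113 114 120 122 124 126 126 128 129 129 126 126
 121 111 101  76  81  94  96 100 103 104 112 128 126 125 145 200 202 198
 197 200]
352 [123 123 123 123 121 112 111 117 120 122 124 127 127 128 128 129 129 130
 131 129 130 128 126 125 125 125 123 122 126 126 121 126 177 198 200 200
 202 198]
358 [123 123 121 123 122 120 117 119 122 122 124 127 127 126 128 129 128 130
 128 128 128 127 129 124 125 125 129 126 125 122 121 116 117 110 105 104
  97  95]
0.5439 0.1673 [243.0827031  236.16945317] [395.14724978 375.05164323]
0.5439 0.17830000000000001 [243.51131945 251.28003592] [394.97055374 388.08545173]
0.5439 0.1913 [293.93753561 319.76868036] [344.89482328 365.00510064]
0.5479 0.1673 [243.47654717 247.10027986] [394.40896178 383.88560445]
0.5479 0.17830000000000001 [243.93424989 262.8761228 ] [394.17616117 397.44526055]
0.5479 0.1913 [293.95882324 331.3891078 ] [344.4638788  375.80583399]
```

Call:
apply_moves --moves '[[[-0.002, -0.0025, -0.005, 0, 0, 0, 0.04], [-0.002, -0.0025, -0.03, 0, 0, 0, 0.04], [-0.002, -0.0025, -0.055, 0, 0, 0, 0.04], [-0.002, -0.0025, -0.072, 0, 0, 0, 0.04], [-0.002, -0.0025, -0.08, 0, 0, 0, 0.04], [-0.002, -0.0025, -0.084, 0, 0, 0, 0.04], [-0.002, -0.0025, -0.084, 0, 0, 0, 0.04]]]'

```text
clock: 6.92
eef_pos: [0.5454, -0.3146, 0.0507]
orientation: [-0.027, 3.141, -0.001]
ft_force: [0.1, 0.0, -3.5]
width: 0.618
```

Run:
```python
from h import *
for n in ['wrist','side']: d=shot(n,n+'5')
s=load('side5');cv2.imwrite('pics/s5z.png',cv2.resize(s['image'][270:410,250:410],None,fx=4.2,fy=4.2,interpolation=2)[:,:,::-1])
for i in range(3): print(monitor.state()['eef_pos'],monitor.state()['ft_force'])
```

```text
[ 0.5455308  -0.31476609  0.05106492] [-1.20817145 -0.38552799 -3.40450242]
[ 0.5455308  -0.31476609  0.05106492] [-1.20817145 -0.38552799 -3.40450242]
[ 0.5455308  -0.31476609  0.05106492] [-1.20817145 -0.38552799 -3.40450242]
```

View pics/s5z.png

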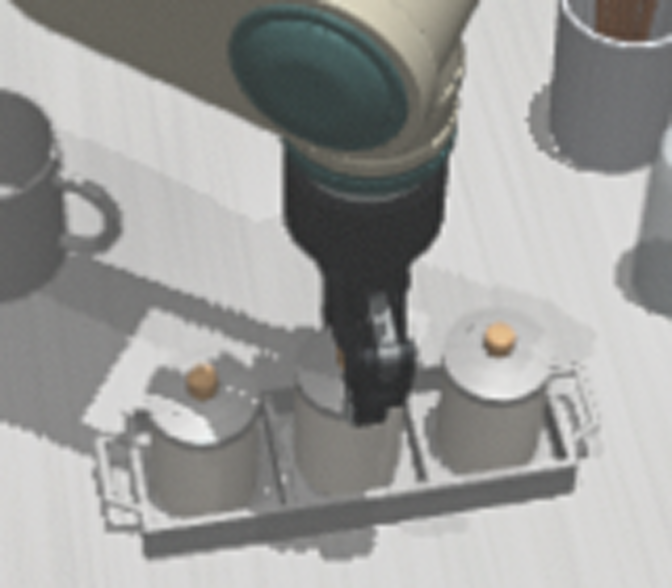

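View pics/wrist5.png

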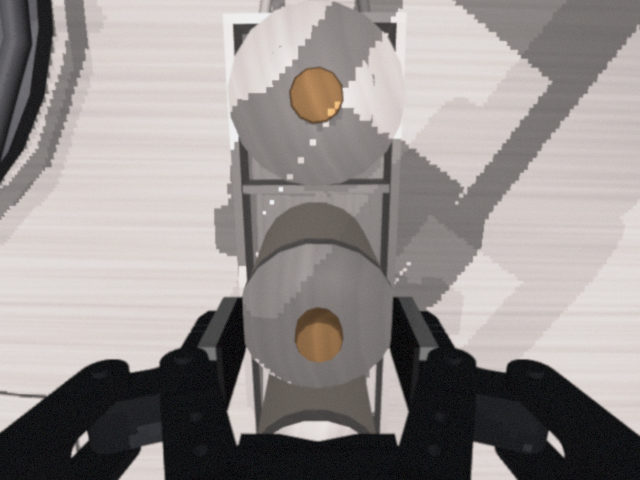

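Call:
apply_moves --moves '[[[0, 0, -0.003, 0, 0, 0, 0.04], [0, 0, -0.005, 0, 0, 0, 0.04], [0, 0, -0.006, 0, 0, 0, 0.04], [0, 0, -0.006, 0, 0, 0, 0.04]]]'

```text
clock: 7.52
eef_pos: [0.5457, -0.3147, 0.0456]
orientation: [-0.027, 3.14, -0.001]
ft_force: [-2.5, 0.8, 5.9]
width: 0.618
```

Call:
apply_moves --moves '[[[0, 0, 0.001, 0, 0, 0, 0.06], [0, 0, 0.001, 0, 0, 0, 0.07], [0, 0, 0.001, 0, 0, 0, 0.0854], [0, 0, 0.001, 0, 0, 0, 0.0854], [0, 0, 0.02, 0, 0, 0, 0.0854], [0, 0, 0.06, 0, 0, 0, 0.0854], [0, 0, 0.11, 0, 0, 0, 0.0854], [0, 0, 0.17, 0, 0, 0, 0.0854], [0, 0, 0.22, 0, 0, 0, 0.0854], [0, 0, 0.26, 0, 0, 0, 0.0854]]]'

```text
clock: 8.78
eef_pos: [0.545, -0.3144, 0.3088]
orientation: [-0.027, 3.138, -0.004]
ft_force: [0.4, -0.4, -0.7]
width: 1.002
```

Run:
```python
from h import *
for n in ['wrist','side']: d=shot(n,n+'6')
s=load('side6');cv2.imwrite('pics/s6z.png',cv2.resize(s['image'][270:410,250:410],None,fx=4.2,fy=4.2,interpolation=2)[:,:,::-1])
print(monitor.state()['eef_pos'],monitor.state()['ft_force'])
```

```text
[ 0.54585271 -0.31492319  0.31222465] [-0.18512978 -0.42777698  0.85441209]
```

View pics/s6z.png

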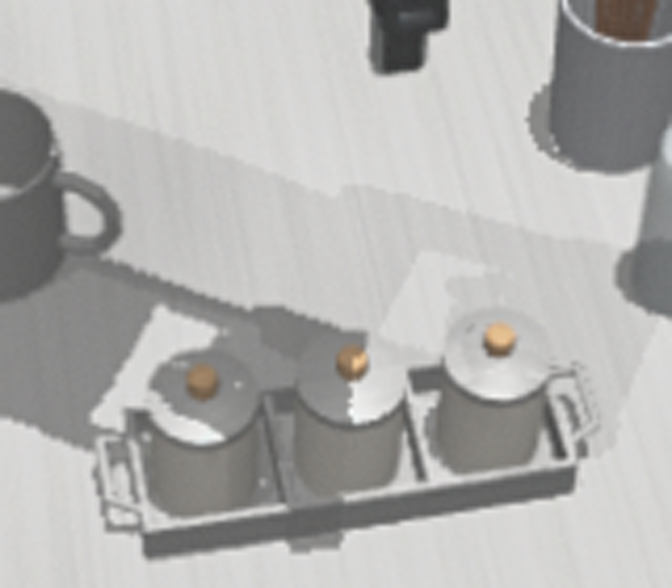

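View pics/wrist6.png

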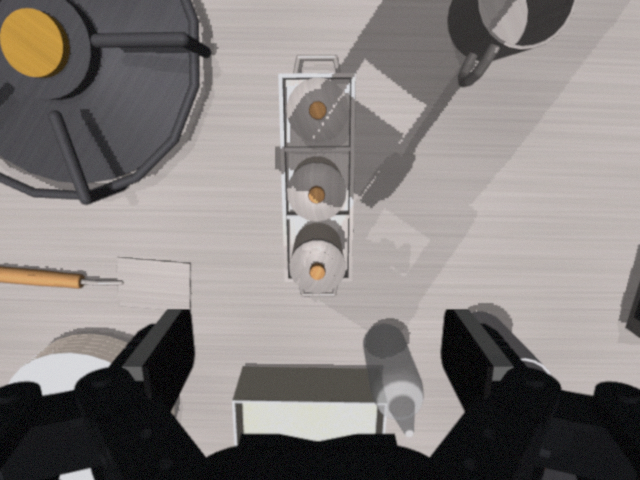

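Run:
```python
from h import *
from scipy.spatial.transform import Rotation as R
a=np.radians(50);ax=np.array([np.sin(a),-np.cos(a),0])
print([ (R.from_rotvec(ax*np.radians(t))).as_rotvec(degrees=True).round(1) for t in(10,20,30,40,45)])
d=load('top0')
for n,uv in dict(ch=(377,190),sa=(425,185)).items(): print(n,onz(d,uv,.1))
```

```text
[array([ 7.7, -6.4,  0. ]), array([ 15.3, -12.9,   0. ]), array([ 23. , -19.3,   0. ]), array([ 30.6, -25.7,   0. ]), array([ 34.5, -28.9,   0. ])]
ch [ 0.73375934 -0.10343994  0.1       ]
sa [ 0.74408643 -0.22122352  0.1       ]
```

Call:
apply_moves --moves '[[[0, 0.02, 0.03, 0, 0, 4, 0.0854], [0, 0.06, 0.07, 0, 0, 10, 0.0854], [0, 0.11, 0.1, 0, 0, 16, 0.0854], [0, 0.16, 0.1, 0, 0, 22, 0.0854], [0.01, 0.21, 0.1, 0, 0, 28, 0.0854], [0.03, 0.26, 0.1, 0, 0, 34, 0.0854], [0.05, 0.31, 0.1, 0, 0, 40, 0.0854], [0.08, 0.35, 0.1, 0, 0, 46, 0.0854], [0.1, 0.387, 0.08, 0, 0, 50, 0.0854], [0.1, 0.387, 0.08, 0, 0, 50, 0.0854]]]'

```text
clock: 10.12
eef_pos: [0.6455, 0.0752, 0.3807]
orientation: [1.356, -2.828, -0.004]
ft_force: [-0.1, 0.2, 0.1]
width: 1.0
```

Call:
apply_moves --moves '[[[0, 0, -0.01, 7.7, -6.4, 0, 0.0854], [0, 0, -0.03, 15.3, -12.9, 0, 0.0854], [0, 0, -0.05, 23, -19.3, 0, 0.0854], [0.01, 0, -0.07, 30.6, -25.7, 0, 0.0854], [0.015, 0, -0.09, 34.5, -28.9, 0, 0.0854], [0.015, 0, -0.09, 34.5, -28.9, 0, 0.0854]]]'

```text
clock: 10.88
eef_pos: [0.6587, 0.0709, 0.2916]
orientation: [-1.028, 2.168, 0.415]
ft_force: [-0.4, -0.4, 0.6]
width: 0.999
```

Run:
```python
from h import *
d=shot('wrist','w7');print(monitor.state()['eef_pos'],monitor.state()['joint_positions'],d['camera_matrix'][0,0]);T=d['camera_from_world'];print(-T[:3,:3].T@T[:3,3],T[2,:3])
```

```text
[0.6595806  0.07154664 0.29459958] [-0.25484887  0.05742108  1.38814151  0.71082163  1.35705873 -2.74699441] 421.39938729206085
[ 0.54821636 -0.06272502  0.36491997] [ 0.56008948  0.67257321 -0.48367866]
```

View pics/w7.png

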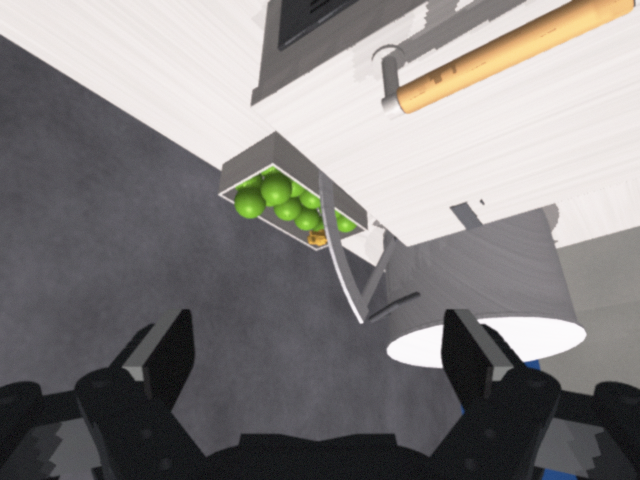

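Run:
```python
from h import *
d=load('w7');cv2.imwrite('pics/w7z.png',cv2.resize(d['image'][150:330,260:420],None,fx=4,fy=4,interpolation=2)[::-1,::-1,::-1])
```

```text
(no output)
```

View pics/w7z.png

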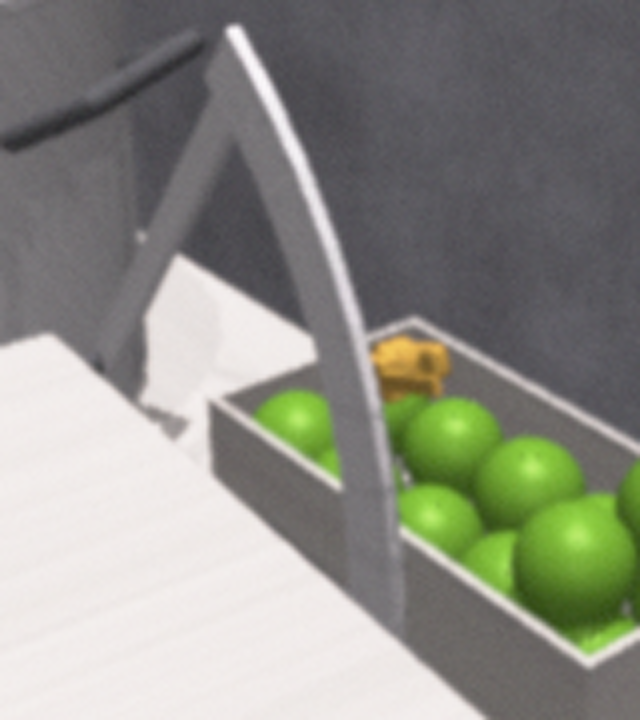

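Call:
apply_moves --moves '[[[0.02, -0.01, 0, 0, 0, 0, 0.0854], [0.05, -0.02, 0, 0, 0, 0, 0.0854], [0.08, -0.03, 0, 0, 0, 5, 0.0854], [0.08, -0.03, 0, 0, 0, 8, 0.0854], [0.08, -0.03, 0, 0, 0, 8, 0.0854]]]'

```text
clock: 11.55
eef_pos: [0.741, 0.0426, 0.296]
orientation: [-1.187, 2.096, 0.474]
ft_force: [-0.2, 0.2, -0.2]
width: 0.995
```

Run:
```python
from h import *
d=shot('wrist','w8');print(monitor.state()['eef_pos'],monitor.state()['joint_positions'],d['camera_matrix'][0,0]);T=d['camera_from_world'];print(-T[:3,:3].T@T[:3,3],T[2,:3])
u,v=proj(d,[[.756,.19,.18]])[0];print(u,v);u=int(u);v=int(v)
cv2.imwrite('pics/w8z.png',cv2.resize(d['image'][v-80:v+80,u-90:u+90],None,fx=4,fy=4,interpolation=2)[::-1,::-1,::-1])
```

```text
[0.74065086 0.04282612 0.29623277] [-0.28419944  0.38226581  1.01160427  0.75001432  1.50531218 -2.84092702] 421.39938729206085
[ 0.65005757 -0.10524631  0.3688549 ] [ 0.46234467  0.74461024 -0.48144885]
394.6297660425822 220.12396469714085
```

View pics/w8z.png

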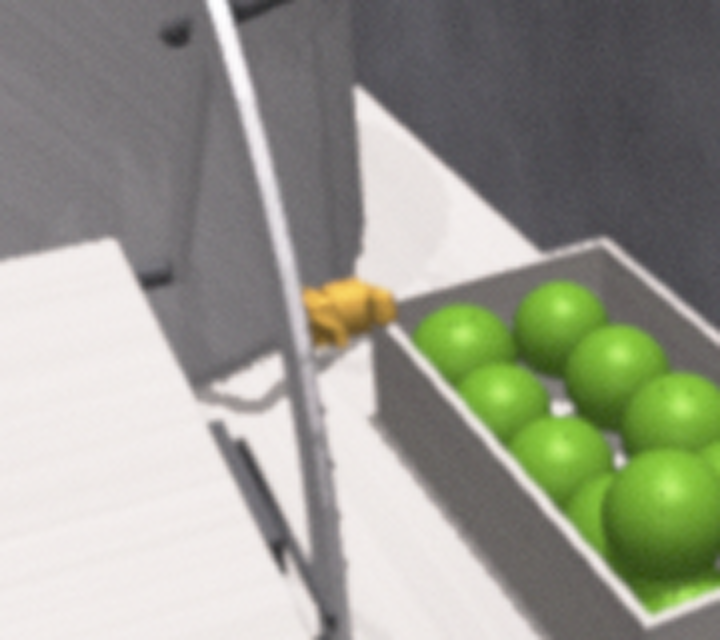

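Call:
apply_moves --moves '[[[0, 0.02, -0.01, 0, 0, 0, 0.0854], [-0.005, 0.05, -0.03, 0, 0, 0, 0.0854], [-0.01, 0.065, -0.04, 0, 0, 0, 0.0854], [-0.01, 0.065, -0.04, 0, 0, 0, 0.0854]]]'

```text
clock: 12.1
eef_pos: [0.7288, 0.1102, 0.2536]
orientation: [-1.189, 2.097, 0.479]
ft_force: [0.1, -0.0, 0.3]
width: 1.002
```

Run:
```python
from h import *
d=shot('wrist','w9');print(monitor.state()['eef_pos'],monitor.state()['joint_positions'],d['camera_matrix'][0,0]);T=d['camera_from_world'];print(-T[:3,:3].T@T[:3,3],T[2,:3])
u,v=proj(d,[[.756,.19,.18]])[0];print(u,v);u=int(u);v=int(v)
cv2.imwrite('pics/w9z.png',cv2.resize(d['image'][v-45:v+45,u-50:u+50],None,fx=6.5,fy=6.5,interpolation=2)[::-1,::-1,::-1])
cv2.imwrite('pics/w9f.png',d['image'][::-1,::-1,::-1])
```

```text
[0.72948581 0.10901945 0.25460407] [-0.18629308  0.32815142  1.16127349  0.7375526   1.37188356 -2.83373476] 421.39938729206085
[ 0.63839423 -0.03794849  0.32640841] [ 0.45905926  0.74661501 -0.48148792]
344.9367912574953 232.71253265352595
```

View pics/w9z.png

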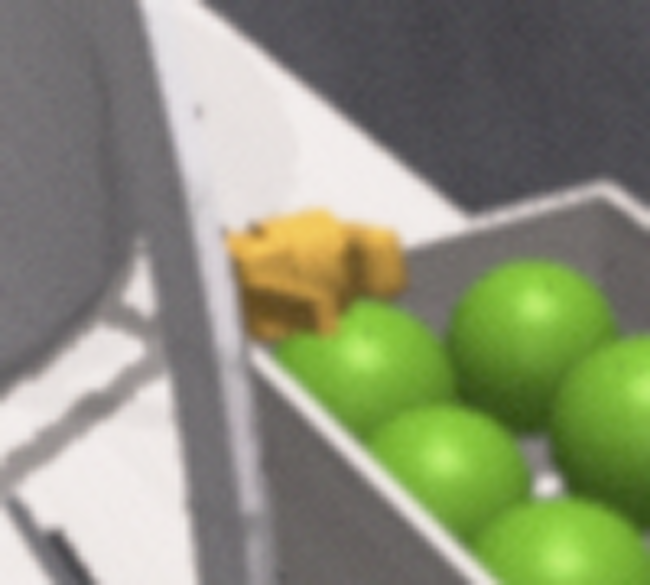

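View pics/w9f.png

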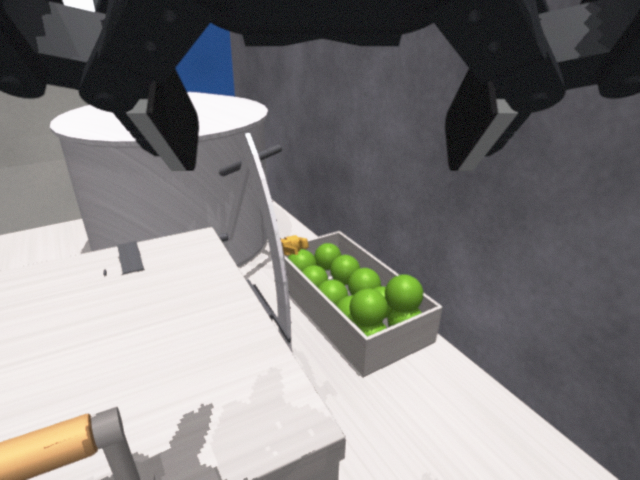

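Run:
```python
from h import *
from scipy.optimize import fsolve
H=[]
for f,b in (('w1',(80,150,130,340)),('wrist3',(60,170,115,360)),('top0',(285,220,302,290)),('side0',(285,188,340,206))):
    d=load(f);x0,y0,x1,y1=b;im=d['image'].astype(int)[y0:y1,x0:x1]
    ys,xs=np.nonzero(im[:,:,0]-im[:,:,2]>35);P=np.c_[xs+x0,ys+y0].astype(np.float32)
    c=P.mean(0);vx=cv2.fitLine(P,2,0,.01,.01)[:2,0];q=(P-c)@vx
    e=[onz(d,c+vx*k,.188) for k in(q.min(),q.max())];m=(e[0]+e[1])/2;dd=e[1]-e[0];dd*=np.sign(dd[0]);print(f,len(xs),m.round(4),np.hypot(*dd[:2]),np.degrees(np.arctan2(dd[1],dd[0])));H.append(m)
# lid corners in wrist3/w1
for f,pts in (('w1',[(97,60),(403,82),(361,409)]),('wrist3',[(80,57),(412,78),(362,426)])):
    d=load(f);print(f,[onz(d,p,.146).round(4) for p in pts])
d=load('w9')
def sol(uv,hp,yaw,r=.155):
    ca,sa=np.cos(yaw),np.sin(yaw);b=np.array([ca,sa,0]);fr=np.array([sa,-ca,0]) # b: toward plate ; fr: front
    c,v=ray(d,uv);hg=np.array(hp)
    f=lambda k:(lambda p:np.hypot((p-hg)@fr,(p-hg)[2])-r)(c+v*k)
    # near intersection
    from scipy.optimize import brentq
    k=brentq(f,.2,.40) if f(.2)*f(.40)<0 else None
    p=c+v*k;return np.arctan2((p-hg)[2],(p-hg)@fr),(p-hg)@b,p
for y in(-3.3,-4):
  a=np.radians(y)
  hm=np.array([.5675,.099,.186]);hg=hm+.228*np.array([-np.sin(a),np.cos(a),0])-[0,0,.054]
  for z in [(292,312),(292,295),(292,330),(250,310),(335,312)]: print(y,z,sol((393.5-z[0]/6.5,276.5-z[1]/6.5),hg,a))
```

```text
w1 2618 [0.5655 0.0977 0.188 ] 0.1098982060391069 -3.798457739942067
wrist3 3114 [0.5657 0.0978 0.188 ] 0.11063890136915193 -3.751235778618872
top0 193 [0.5683 0.0992 0.188 ] 0.10280383481852154 -4.174208253392763
side0 220 [0.5673 0.0961 0.188 ] 0.10604037710195326 -4.273189645355232
w1 [array([0.4099, 0.0905, 0.146 ]), array([0.4238, 0.335 , 0.146 ]), array([0.7332, 0.315 , 0.146 ])]
wrist3 [array([0.4105, 0.0896, 0.146 ]), array([0.4224, 0.3354, 0.146 ]), array([0.732 , 0.3122, 0.146 ])]
-3.3 (292, 312) (np.float64(0.3748714422818574), np.float64(0.1723265931166841), array([0.74436264, 0.17270531, 0.1887537 ]))
-3.3 (292, 295) (np.float64(0.3856278945868434), np.float64(0.17264786915806882), array([0.744719  , 0.17330459, 0.19030185]))
-3.3 (292, 330) (np.float64(0.3634448893888686), np.float64(0.17199327692203695), array([0.74399309, 0.17208649, 0.18710191]))
-3.3 (250, 310) (np.float64(0.38273123682911725), np.float64(0.16802437747876992), array([0.74009349, 0.17340274, 0.1898856 ]))
-3.3 (335, 312) (np.float64(0.3680017678730881), np.float64(0.17683784088369772), array([0.74884416, 0.17205979, 0.18776151]))
-4 (292, 312) (np.float64(0.3822395491224052), np.float64(0.17058873588409876), array([0.74354572, 0.17108136, 0.1898149 ]))
-4 (292, 295) (np.float64(0.392912686667745), np.float64(0.17090309375121165), array([0.74390292, 0.17168315, 0.19134652]))
-4 (292, 330) (np.float64(0.3709037534246801), np.float64(0.17026242110580522), array([0.74317512, 0.17045957, 0.18818097]))
-4 (250, 310) (np.float64(0.38984716520851603), np.float64(0.16633409072150948), array([0.73933241, 0.17182106, 0.19090729]))
-4 (335, 312) (np.float64(0.3756262059124701), np.float64(0.17504737812844012), array([0.74796705, 0.17039206, 0.18886255]))
```

Run:
```python
from h import *
from scipy.spatial.transform import Rotation as R
st=monitor.state();R0=R.from_rotvec(st['orientation'])
a=np.radians(-3.9);t=np.radians(25)
z=np.array([np.sin(t)*np.cos(a),np.sin(t)*np.sin(a),-np.cos(t)]);y=np.array([-np.sin(a),np.cos(a),0]);x=np.cross(y,z)
R1=R.from_matrix(np.c_[x,y,z]);w=(R1*R0.inv()).as_rotvec(degrees=True);print(w,np.linalg.norm(w),st['eef_pos'])
for k in range(1,9): print((w*k/8).round(1).tolist())
```

```text
[ -9.06875859  18.98477276 -62.13450384] 65.60000416244438 [0.72948581 0.10901945 0.25460407]
[-1.1, 2.4, -7.8]
[-2.3, 4.7, -15.5]
[-3.4, 7.1, -23.3]
[-4.5, 9.5, -31.1]
[-5.7, 11.9, -38.8]
[-6.8, 14.2, -46.6]
[-7.9, 16.6, -54.4]
[-9.1, 19.0, -62.1]
```

Call:
apply_moves --moves '[[[-0.01, -0.02, 0.04, 0, 0, 0, 0.0854], [-0.03, -0.03, 0.08, -1.1, 2.4, -7.8, 0.0854], [-0.05, -0.03, 0.11, -2.3, 4.7, -15.5, 0.0854], [-0.07, -0.03, 0.12, -3.4, 7.1, -23.3, 0.07], [-0.09, -0.025, 0.12, -4.5, 9.5, -31.1, 0.06], [-0.11, -0.02, 0.12, -5.7, 11.9, -38.8, 0.05], [-0.13, -0.015, 0.11, -6.8, 14.2, -46.6, 0.05], [-0.15, -0.0115, 0.09, -7.9, 16.6, -54.4, 0.05], [-0.155, -0.0115, 0.06, -9.1, 19, -62.1, 0.05], [-0.155, -0.0115, 0.035, -9.1, 19, -62.1, 0.05], [-0.155, -0.0115, 0.035, -9.1, 19, -62.1, 0.05], [-0.155, -0.0115, 0.035, -9.1, 19, -62.1, 0.05]]]'

```text
clock: 13.65
eef_pos: [0.5756, 0.0957, 0.2913]
orientation: [0.094, 2.701, -0.02]
ft_force: [-0.3, 0.2, 0.3]
width: 0.578
```

Run:
```python
from h import *
d=shot('wrist','w10');st=monitor.state();print(st['eef_pos'],st['joint_positions'],st['width']);Rm=cv2.Rodrigues(st['orientation'])[0];print(Rm.round(3))
x0,y0,x1,y1=150,150,500,300
print(proj(d,[[.5665,.098,.186]]))
```

```text
[0.5756668  0.09568885 0.29150046] [ 0.15092642 -0.15058065  1.47460858 -0.09432626  1.3884715  -1.35327601] 0.5859540754749559
[[-0.903  0.07   0.424]
 [ 0.063  0.998 -0.029]
 [-0.425  0.    -0.905]]
[[321.02892815 147.5358933 ]]
```

View pics/w10.png

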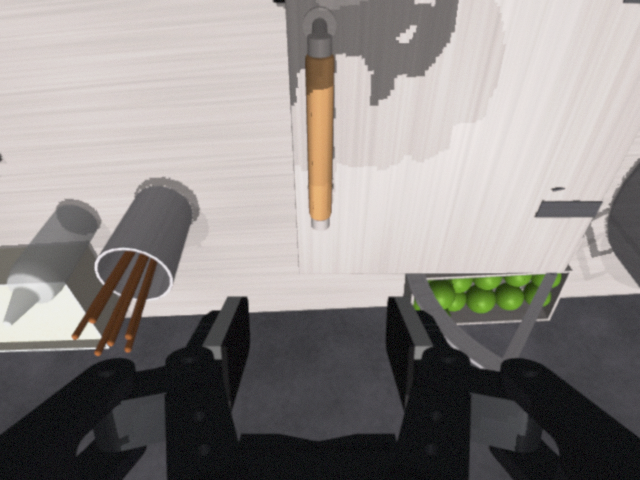

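Call:
apply_moves --moves '[[[-0.001, 0.002, -0.03, 0, 0, 0, 0.05], [-0.001, 0.002, -0.07, 0, 0, 0, 0.05], [-0.001, 0.002, -0.1, 0, 0, 0, 0.05], [-0.001, 0.002, -0.115, 0, 0, 0, 0.05], [-0.001, 0.002, -0.12, 0, 0, 0, 0.05], [-0.001, 0.002, -0.12, 0, 0, 0, 0.05], [-0.001, 0.002, -0.12, 0, 0, 0, 0.05]]]'

```text
clock: 14.58
eef_pos: [0.5748, 0.0981, 0.1708]
orientation: [0.093, 2.702, -0.02]
ft_force: [0.1, 0.0, 0.3]
width: 0.587
```

Run:
```python
from h import *
d=shot('wrist','w11');shot('side','s11');st=monitor.state();print(st['eef_pos'],st['ft_force'])
```

```text
[0.57456169 0.09811072 0.17028423] [ 0.09627324  0.69659363 -0.01623405]
```

View pics/w11.png

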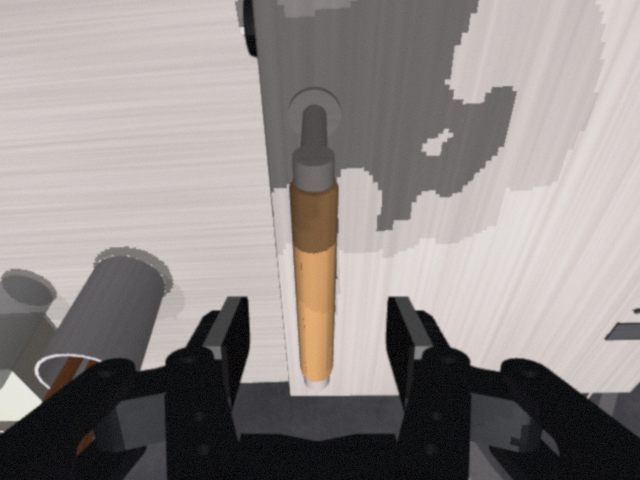

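Call:
apply_moves --moves '[[[0, 0, 0, 0, 0, 0, 0.0], [0, 0, 0, 0, 0, 0, 0.0], [0, 0, 0, 0, 0, 0, 0.0], [0, 0, 0, 0, 0, 0, 0.0], [0, 0, 0, 0, 0, 0, 0.0], [0, 0, 0, 0, 0, 0, 0.0]]]'

```text
clock: 15.42
eef_pos: [0.5741, 0.098, 0.1691]
orientation: [0.093, 2.704, -0.021]
ft_force: [0.7, -0.1, 0.7]
width: -0.001
```

Run:
```python
from h import *
d=shot('wrist','w12');st=monitor.state();print(st['eef_pos'],st['ft_force'],st['width'])
```

```text
[0.57409497 0.0980362  0.16908216] [-0.40677102  0.25628046  0.41486694] -0.0014403243129210404
```

View pics/w12.png

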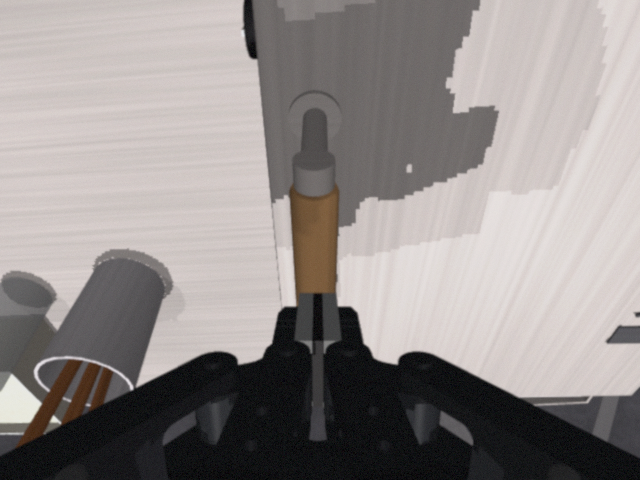

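Run:
```python
from h import *
s=shot('side','s12');print(proj(s,[monitor.state()['eef_pos'],[.5665,.098,.186]]))
cv2.imwrite('pics/s12z.png',cv2.resize(s['image'][110:260,230:400],None,fx=4.2,fy=4,interpolation=2)[:,:,::-1])
s=load('s11')
cv2.imwrite('pics/s11z.png',cv2.resize(s['image'][110:260,230:400],None,fx=4.2,fy=4,interpolation=2)[:,:,::-1])
```

```text
[[315.55944503 202.79614332]
 [312.64071097 197.86935755]]
```

View pics/s12z.png

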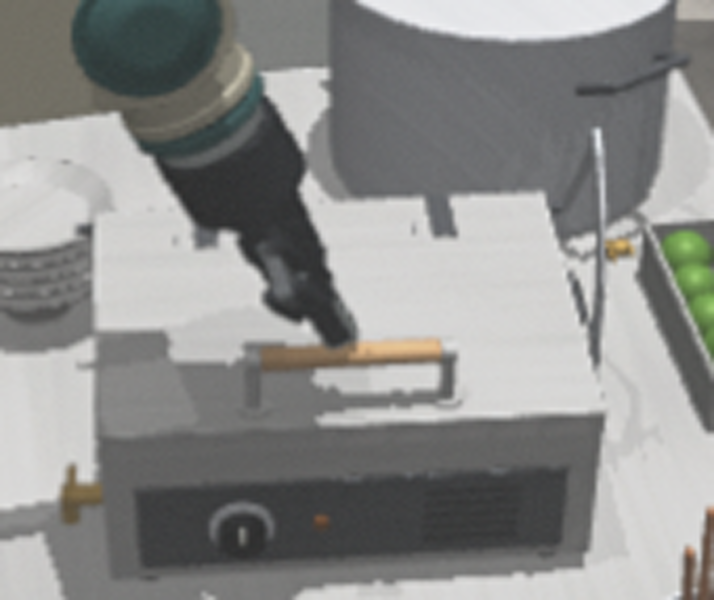

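View pics/s11z.png

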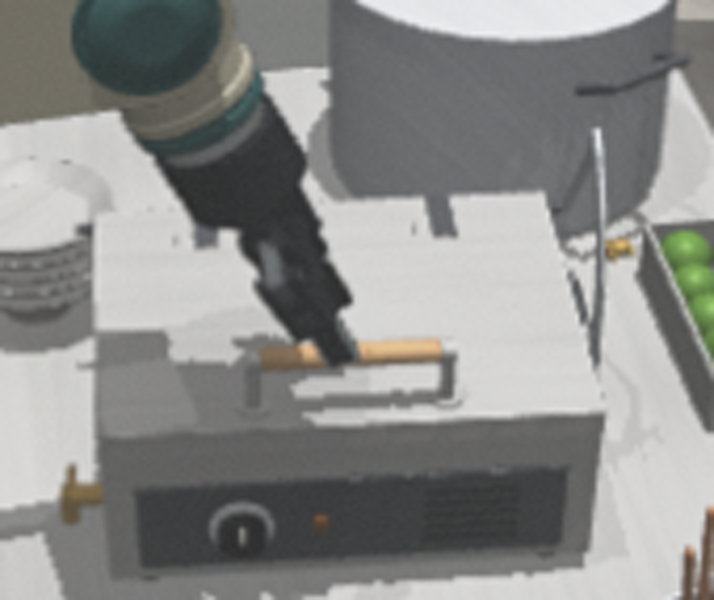

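Run:
```python
from h import *
s=load('s11');
for y in(.073,.066):
  c,r=ray(s,(230+345/4.2,110+362/4));print(y,c+r*(y-c[1])/r[1])
s=load('s12');c,r=ray(s,(230+345/4.2,110+345/4));print(c+r*(.098-c[1])/r[1])
# jar lifted: tip of front finger
s=load('side3');c,r=ray(s,(220+228/3.3,60+192/3.3));print(c+r*(.236-c[1])/r[1], 'TCP .302')
s=load('side6');c,r=ray(s,(250+397/4.2,270+70/4.2));print(c+r*(-.363-c[1])/r[1], monitor.state()['eef_pos'])
```

```text
0.073 [0.56126501 0.073      0.19800308]
0.066 [0.56014177 0.066      0.20369789]
[0.56520479 0.098      0.19133888]
[0.52716761 0.236      0.33895783] TCP .302
[ 0.54786576 -0.363       0.35908917] [0.57409931 0.09804189 0.16911819]
```

Call:
apply_moves --moves '[[[0, 0, 0.006, 0, 0, 0, 0.0], [0, 0, 0.008, 0, 0, 0, 0.05], [0, 0, 0.008, 0, 0, 0, 0.05], [0, 0, 0.008, 0, 0, 0, 0.05], [0, 0, 0.008, 0, 0, 0, 0.05], [0.005, 0, -0.005, 0, 0, 0, 0.05], [0.009, 0, -0.015, 0, 0, 0, 0.05], [0.012, 0, -0.022, 0, 0, 0, 0.05], [0.012, 0, -0.024, 0, 0, 0, 0.05], [0.012, 0, -0.024, 0, 0, 0, 0.05]]]'

```text
clock: 16.77
eef_pos: [0.5861, 0.0981, 0.1451]
orientation: [0.093, 2.704, -0.021]
ft_force: [0.8, -0.1, -0.3]
width: 0.581
```

Run:
```python
from h import *
d=shot('wrist','w13');s=shot('side','s13');st=monitor.state();print(st['eef_pos'],st['ft_force'],st['width'])
cv2.imwrite('pics/s13z.png',cv2.resize(s['image'][110:260,230:400],None,fx=4.2,fy=4,interpolation=2)[:,:,::-1])
```

```text
[0.58627434 0.09809856 0.14561123] [ 0.22710466 -0.38578892  0.99159459] 0.5861402208973602
```

View pics/s13z.png

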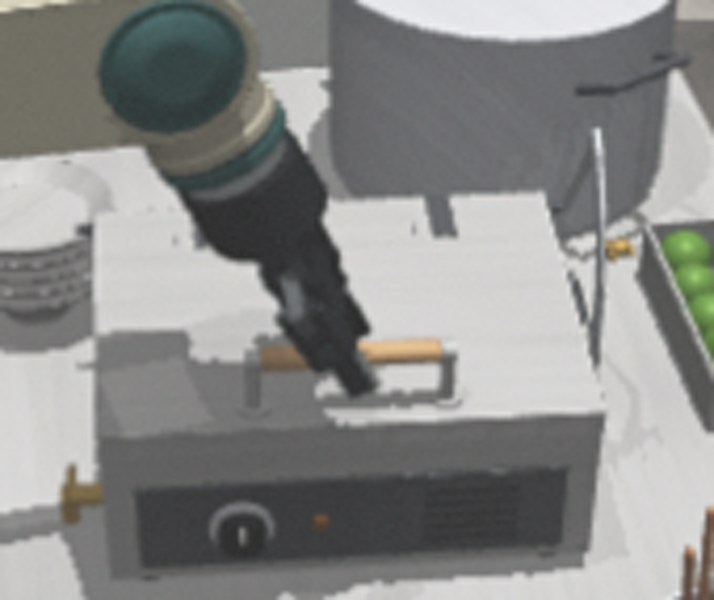

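View pics/w13.png

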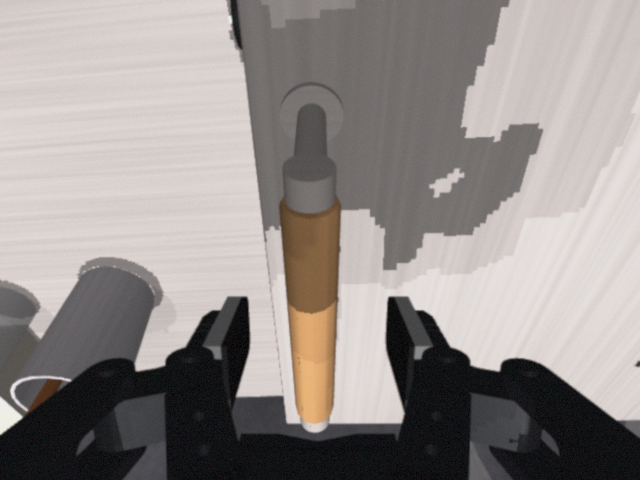

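Call:
apply_moves --moves '[[[0, -0.001, 0, 0, 0, 0, 0.0], [0, -0.001, 0, 0, 0, 0, 0.0], [0, -0.001, 0, 0, 0, 0, 0.0], [0, -0.001, 0, 0, 0, 0, 0.0], [0, -0.001, 0, 0, 0, 0, 0.0], [0, -0.001, 0, 0, 0, 0, 0.0]]]'

```text
clock: 17.62
eef_pos: [0.5861, 0.0964, 0.1454]
orientation: [0.093, 2.704, -0.023]
ft_force: [-1.9, -4.6, 2.9]
width: 0.161
```

Run:
```python
from h import *
d=shot('wrist','w14');s=shot('side','s14');st=monitor.state();print(st['eef_pos'],st['ft_force'],st['width'])
cv2.imwrite('pics/s14z.png',cv2.resize(s['image'][110:260,230:400],None,fx=4.2,fy=4,interpolation=2)[:,:,::-1])
```

```text
[0.58606869 0.09636252 0.14543563] [-3.80900164 -4.2519422   3.11170464] 0.1609172054151529
```

View pics/s14z.png

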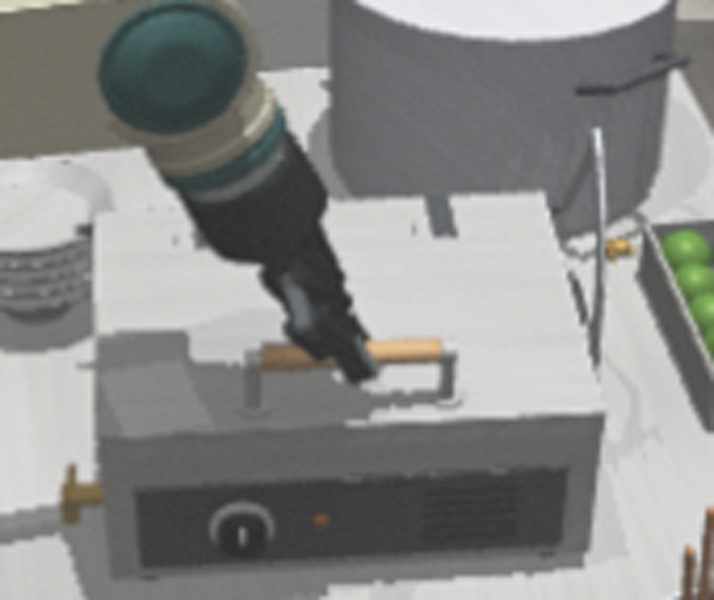

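View pics/w14.png

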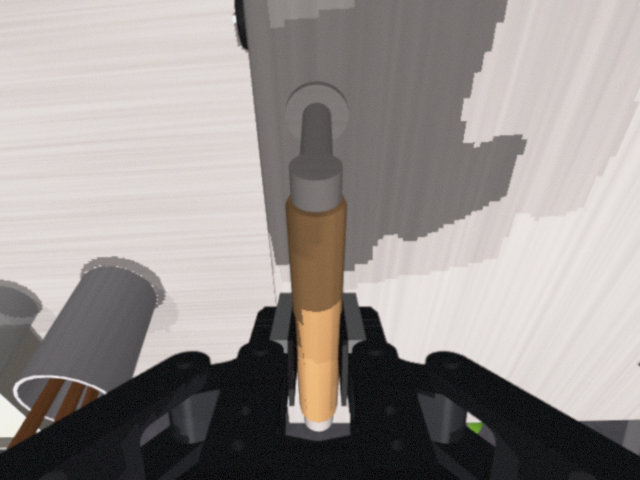

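Call:
apply_moves --moves '[[[0, 0.001, 0.006, 0, 0, 0, 0.0], [0, 0.003, 0.012, 0, 0, 0, 0.0], [0, 0.005, 0.018, 0, 0, 0, 0.0], [0.001, 0.008, 0.025, 0, 0, 0, 0.0], [0.001, 0.01, 0.032, 0, 0, 0, 0.0], [0.001, 0.013, 0.039, 0, 0, 0, 0.0], [0.001, 0.016, 0.045, 0, 0, 0, 0.0], [0.001, 0.019, 0.051, 0, 0, 0, 0.0], [0.001, 0.022, 0.057, 0, 0, 0, 0.0], [0.002, 0.024, 0.061, 0, 0, 0, 0.0], [0.002, 0.026, 0.065, 0, 0, 0, 0.0], [0.002, 0.026, 0.065, 0, 0, 0, 0.0]]]'

```text
clock: 19.23
eef_pos: [0.5874, 0.1211, 0.2085]
orientation: [0.095, 2.708, -0.027]
ft_force: [-1.1, -9.4, -4.0]
width: 0.159
```

Run:
```python
from h import *
d=shot('wrist','w15');s=shot('side','s15');st=monitor.state();print(st['eef_pos'],st['ft_force'],st['width'])
cv2.imwrite('pics/s15z.png',cv2.resize(s['image'][110:260,230:400],None,fx=4.2,fy=4,interpolation=2)[:,:,::-1])
```

```text
[0.58742098 0.12093679 0.2082616 ] [-0.71137393 -9.64230662 -4.32846511] 0.15761271238548183
```

View pics/s15z.png

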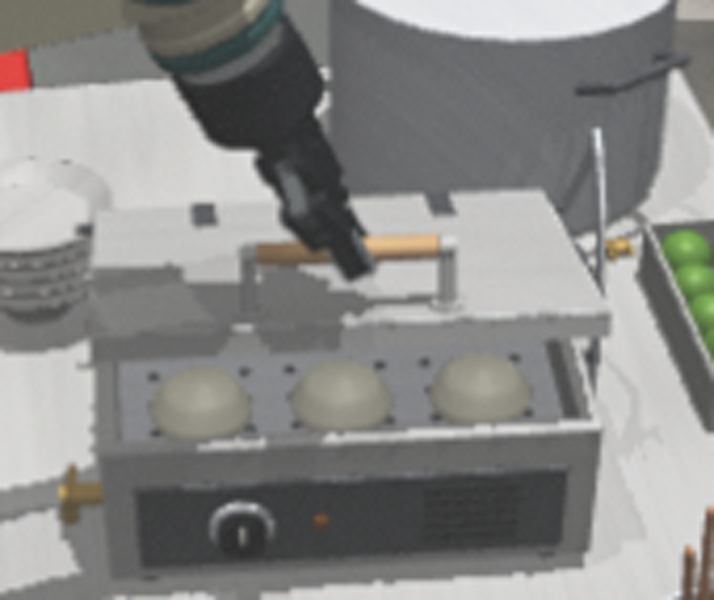

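View pics/w15.png

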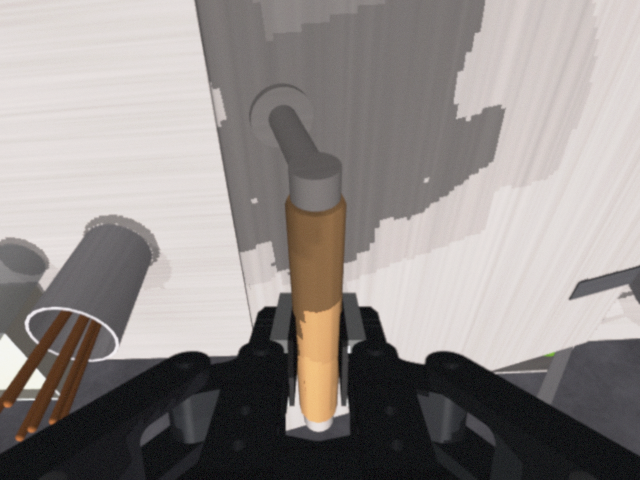

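Run:
```python
from h import *
a=np.radians(-3.9);hm=np.array([.566,.0970,.186]);b=np.array([np.cos(a),np.sin(a),0]);fr=np.array([np.sin(a),-np.cos(a),0]);hg=hm-.228*fr-[0,0,.054]
P=lambda th,l,r=.155:hg+b*l+r*(fr*np.cos(th)+np.array([0,0,np.sin(th)]))
s=load('s15')
for n,d in(('side',s),('w15',load('w15')),('top0',load('top0'))):
  p=proj(d,[P(.29,.163),P(.375,.175),P(.375,.163),P(.375,.17,.135)]);print(n,p.round(1).tolist())
print(((proj(s,[P(.29,.163),P(.375,.175)])-[230,110])*[4.2,4]).round())
i=s['image'][150:215,355:395];cv2.imwrite('pics/s15q.png',cv2.resize(i,None,fx=9,fy=9,interpolation=2)[:,:,::-1])
```

```text
side [[371.0, 179.4], [375.5, 174.5], [371.0, 174.7], [372.2, 172.7]]
w15 [[393.7, 386.3], [399.9, 410.6], [402.1, 402.4], [424.8, 397.6]]
top0 [[264.6, 183.7], [262.6, 177.2], [262.2, 182.2], [254.7, 179.7]]
[[592. 278.]
 [611. 258.]]
```

View pics/s15q.png

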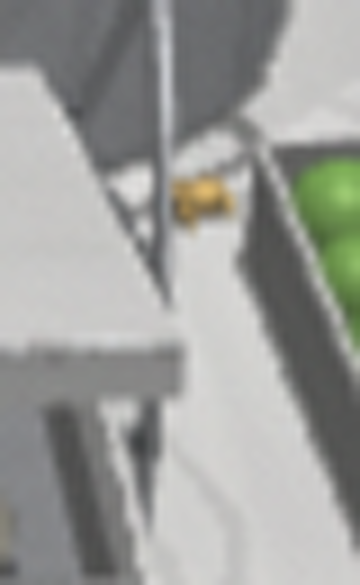

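Call:
apply_moves --moves '[[[0, 0.002, 0.003, 0, 0, 0, 0.0], [0, 0.004, 0.006, 0, 0, 0, 0.0], [0, 0.006, 0.009, 0, 0, 0, 0.0], [0, 0.008, 0.012, 0, 0, 0, 0.0], [0.001, 0.009, 0.014, 0, 0, 0, 0.0], [0.001, 0.009, 0.014, 0, 0, 0, 0.0], [0.001, 0.009, 0.014, 0, 0, 0, 0.0]]]'

```text
clock: 20.2
eef_pos: [0.588, 0.1295, 0.2221]
orientation: [0.095, 2.709, -0.028]
ft_force: [-4.3, -11.6, -3.4]
width: 0.164
```

Run:
```python
from h import *
d=shot('wrist','w16');s=shot('side','s16');st=monitor.state();print(st['eef_pos'],st['ft_force'],st['width'])
shot('top','t16')
cv2.imwrite('pics/s16q.png',cv2.resize(s['image'][150:215,345:395],None,fx=9,fy=9,interpolation=2)[:,:,::-1])
cv2.imwrite('pics/w16z.png',cv2.resize(d['image'][340:480,380:600],None,fx=3.6,fy=3.6,interpolation=2)[:,:,::-1])
t=load('t16');cv2.imwrite('pics/t16q.png',cv2.resize(t['image'][165:200,225:290],None,fx=9,fy=9,interpolation=2)[:,:,::-1])
```

```text
[0.58795485 0.12945207 0.22210309] [ -4.64635009 -11.03855481  -3.12925707] 0.16371532253828158
```

View pics/s16q.png

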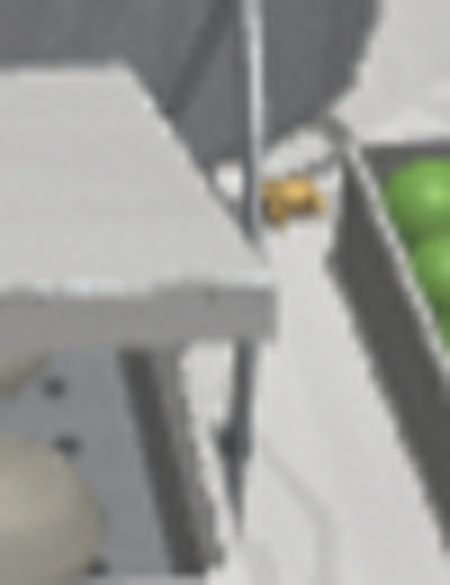

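View pics/w16z.png

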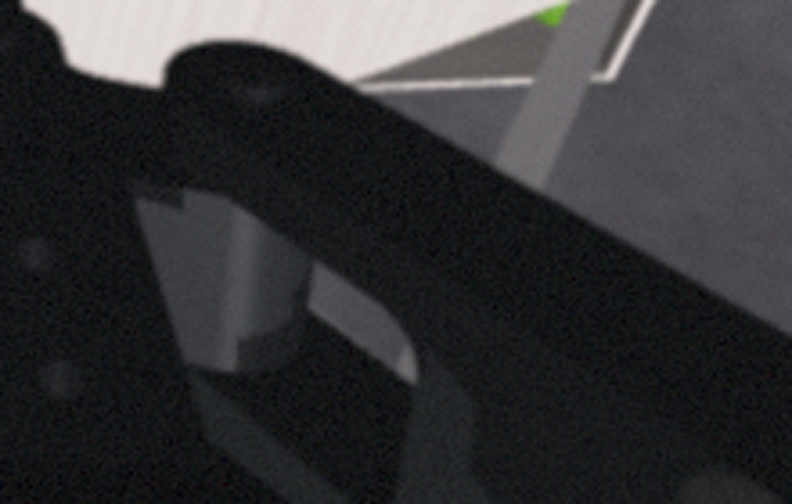

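View pics/t16q.png

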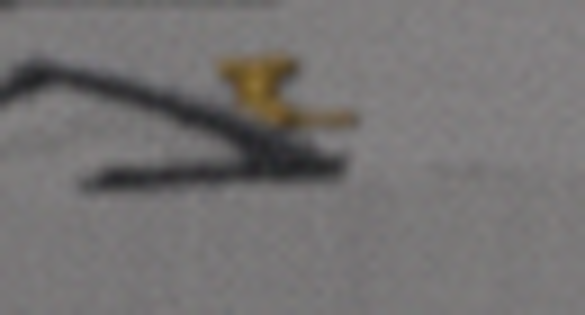

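```bash
python3 - <<'E'
from h import *
from scipy.optimize import brentq
def sol(d,uv,hg,a,r=.155):
    b=np.array([np.cos(a),np.sin(a),0]);fr=np.array([np.sin(a),-np.cos(a),0]);c,v=ray(d,uv)
    f=lambda k:np.hypot((c+v*k-hg)@fr,(c+v*k-hg)[2])-r
    ks=np.linspace(.1,2,800);
    for i in range(799):
        if f(ks[i])*f(ks[i+1])<0:
            k=brentq(f,ks[i],ks[i+1]);p=c+v*k;return round(np.arctan2((p-hg)[2],(p-hg)@fr),4),round((p-hg)@b,4)
def onplane(d,uv,hg,a,l):
    b=np.array([np.cos(a),np.sin(a),0]);fr=np.array([np.sin(a),-np.cos(a),0]);c,v=ray(d,uv);k=(l-(c-hg)@b)/(v@b);p=c+v*k
    return round(np.arctan2((p-hg)[2],(p-hg)@fr),4),round(np.hypot((p-hg)[2],(p-hg)@fr),4)
a=np.radians(-3.8)
for hm in ([.566,.0975,.186],[.568,.0975,.186],[.566,.0995,.186]):
  hg=np.array(hm)+.228*np.array([-np.sin(a),np.cos(a),0])-[0,0,.054];print(hm,hg.round(4))
  d=load('w9');print('w9',sol(d,(393.5-292/6.5,276.5-312/6.5),hg,a),sol(d,(393.5-335/6.5,276.5-316/6.5),hg,a))
  # w8 crop: u-90..u+90 (304..484), v-80..v+80 (140..300), flipped, x4
  d=load('w8');print('w8',sol(d,(483.5-328/4,299.5-332/4),hg,a))
  print('side mk',sol(load('s16'),(345+278/9,150+222/9),hg,a),'ptr',sol(load('s16'),(345+248/9,150+230/9),hg,a))
  print('top',onplane(load('t16'),(264.4,178.3),hg,a,.175),onplane(load('t16'),(263.3,183.3),hg,a,.163))
  print('toptip',onz(load('t16'),(264.4,178.3),.19)-hg,onz(load('t16'),(263.3,183.3),.186)-hg)
E
python3 - <<'E'
import sys;sys.path.insert(0,'.')
E
```

```text
[0.566, 0.0975, 0.186] [0.5811 0.325  0.132 ]
w9 (np.float64(0.3858), np.float64(0.1719)) (np.float64(0.3766), np.float64(0.1763))
w8 (np.float64(0.3897), np.float64(0.1718))
side mk (np.float64(0.3683), np.float64(0.1764)) ptr (np.float64(0.3552), np.float64(0.1675))
top (np.float64(0.3144), np.float64(0.1561)) (np.float64(0.3182), np.float64(0.1544))
toptip [ 0.16208472 -0.16066626  0.058     ] [ 0.15140099 -0.1577119   0.054     ]
[0.568, 0.0975, 0.186] [0.5831 0.325  0.132 ]
w9 (np.float64(0.3853), np.float64(0.17)) (np.float64(0.3761), np.float64(0.1744))
w8 (np.float64(0.3893), np.float64(0.1699))
side mk (np.float64(0.3678), np.float64(0.1745)) ptr (np.float64(0.3546), np.float64(0.1655))
top (np.float64(0.2699), np.float64(0.1533)) (np.float64(0.2716), np.float64(0.1515))
toptip [ 0.16008472 -0.16066626  0.058     ] [ 0.14940099 -0.1577119   0.054     ]
[0.566, 0.0995, 0.186] [0.5811 0.327  0.132 ]
w9 (np.float64(0.3787), np.float64(0.1727)) (np.float64(0.3695), np.float64(0.1772))
w8 (np.float64(0.3827), np.float64(0.1724))
side mk (np.float64(0.3603), np.float64(0.1769)) ptr (np.float64(0.3471), np.float64(0.168))
top (np.float64(0.3133), np.float64(0.1582)) (np.float64(0.3172), np.float64(0.1565))
toptip [ 0.16208472 -0.16266626  0.058     ] [ 0.15140099 -0.1597119   0.054     ]
```

Call:
apply_moves --moves '[[[0, 0.001, 0.001, 0, 0, 0, 0.0], [0, 0.002, 0.002, 0, 0, 0, 0.0], [0, 0.002, 0.003, 0, 0, 0, 0.0], [0, 0.002, 0.003, 0, 0, 0, 0.0], [0, 0.002, 0.003, 0, 0, 0, 0.0]]]'

```text
clock: 20.98
eef_pos: [0.5881, 0.1315, 0.2251]
orientation: [0.095, 2.709, -0.028]
ft_force: [-3.9, -11.0, -3.3]
width: 0.165
```

Run:
```python
from h import *
s=shot('side','s17');t=shot('top','t17');st=monitor.state();print(st['eef_pos'],st['ft_force'],st['width'])
for k in range(3): pass
cv2.imwrite('pics/s17q.png',cv2.resize(s['image'][160:190,358:388],None,fx=18,fy=18,interpolation=2)[:,:,::-1])
cv2.imwrite('pics/t17q.png',cv2.resize(t['image'][165:200,225:290],None,fx=9,fy=9,interpolation=2)[:,:,::-1])
# right end of bar (sleeve visible to right of finger) upper/lower edges in side0 vs now
a=np.radians(-3.9);b=np.array([np.cos(a),np.sin(a),0])
for f in('side0','s15','s16','s17'):
    im=load(f)['image'].astype(int);m=(im[:,:,0]-im[:,:,2])>35
    m[:150]=0;m[215:]=0
    ys,xs=np.nonzero(m[:,318:334]);print(f,len(ys),ys.mean(),xs.mean()+318)
hg=np.array([.566,.0975,.186])+.228*np.array([-np.sin(a),np.cos(a),0])-[0,0,.054];fr=np.array([np.sin(a),-np.cos(a),0])
for th in(0,.29,.36,.375):
    c=hg+fr*(.228*np.cos(th)-.054*np.sin(th))+np.array([0,0,.228*np.sin(th)+.054*np.cos(th)])
    p=proj(load('s17'),[c+b*l for l in np.linspace(-.054,.054,50)]);print(th,np.interp(326,p[:,0],p[:,1]))
```

```text
[0.58809128 0.13151729 0.22512792] [ -3.23152457 -11.12039297  -3.15829752] 0.16822998176953374
side0 81 197.03703703703704 325.4074074074074
s15 80 171.0 325.5
s16 85 164.41176470588235 325.4470588235294
s17 83 162.89156626506025 325.73493975903614
0 197.33576119657573
0.29 171.17986736200498
0.36 164.55153542261843
0.375 163.12646361225237
```

View pics/s17q.png

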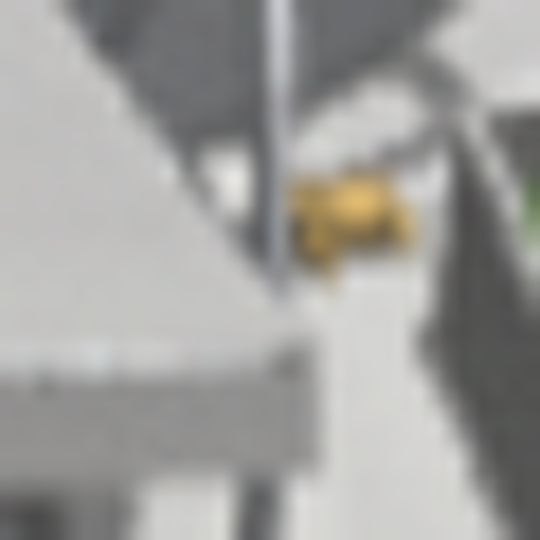

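View pics/t17q.png

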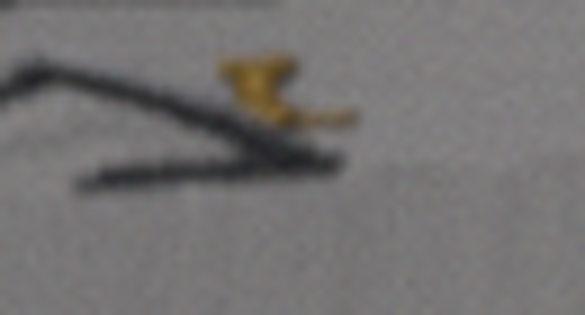

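Run:
```python
from h import *
t=load('t17');d0=load('top0');df=np.abs(t['image'].astype(int)-d0['image']).sum(2)
cv2.imwrite('pics/cmp.png',load('s17')['image'][:,:,::-1])
st=monitor.state();print(st['clock'],st['eef_pos'],np.abs(st['qd']).max())
s0,s1=load('side0')['image'],load('s17')['image']
for n,(x0,y0,x1,y1) in dict(caddyjars=(280,340,390,400),mug=(225,290,285,345),chop=(375,235,415,345),bowls=(215,150,255,195),marker=(373,165,383,178)).items():
    print(n,np.abs(s0[y0:y1,x0:x1].astype(int)-s1[y0:y1,x0:x1]).mean().round(1))
```

```text
21.075 [0.58809128 0.13151729 0.22512792] 0.0020878219160561907
caddyjars 10.6
mug 1.0
chop 1.1
bowls 5.1
marker 1.8
```

View pics/cmp.png

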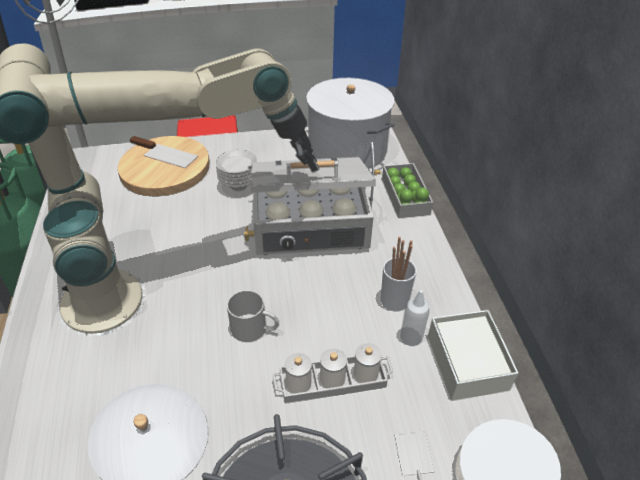

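The side view shows the jar upright in the middle seat, the lid held up near the marker, the marker unmoved and the other items in place. The arm is still, so I am handing in.

```bash
python3 -c "
from h import *
print(job.close_job());print(monitor.state()['eef_pos'])"
```

```text
the job is handed in; nothing more can be done
None
the job is handed in; nothing more can be done
```

The jar now stands upright in the middle seat of the caddy. The lid is being held by its handle at about 0.376 rad, and I put the brass marker at about 0.375 ± 0.01 rad. I handed the job in at about 21 s of the 53 s allowed.

**Checks that agreed**
- The arm's own position gives a lid angle of 0.375 rad, and the handle in the side camera gives about 0.377 rad.
- The marker reads 0.37 to 0.39 rad in the close wrist views and about 0.37 rad in the side view.
- The arm was still and the grip firm in the last reading. The last side view showed the marker, mug, bowls, chopsticks, bottle and the two other jars where they started.

**Checks that disagreed or failed**
- The top camera suggested the pointer could be up to about 0.04 rad past the marker. It measures this angle poorly (roughly 0.5 pixel per 0.02 rad), so I gave it little weight.
- The pointer tip lies against the quadrant plate in the side view, so I could only roughly confirm that it is level with the marker.
- My first grip on the handle closed on nothing. The real fingertips sit about 30 mm behind the reported tool point, so I opened, went lower and gripped again. The jar was therefore held near its steel lid rather than lower on the body, but it was not dropped.

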